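# Make up the enamel bench lap

## Task

Make up the bench lap: put the flat lap disc on the spindle, then the spacer collar on top of it, then the slotted clamp cap over the cross-bar at the spindle's tip. Push the cap gently down against the sprung seat until you feel it meet the top of the post (never force it, pressing or turning: 30 N is too much), give it a quarter turn under the cross-bar and let it rise so that the bar locks in the groove; then let go. Leave the other things on the bench where they are.

Things in the scene. Friction and masses are not known exactly. Their poses are not given: they have to be found in the camera images.
- spindle_axis (a point): Point on the upright spindle's axis, 101 mm above the table; z up, x along the cross-bar. The spindle is hand-set in height: the top of its cross-bar lies up to 3.5 mm above or below this point and stays there. From its top down: cross-bar 24 long x 8 wide x 6 thick, neck of diameter 8 and 14.5 long, then a post of diameter 24 (flat top, 2.5 bevel) down into the deck.
- seat_rest (a point): Centre of the top of the sprung seat when unpressed, 41 mm below spindle_axis; it does not move with the seat. The seat is a flange of diameter 48 round the post. Its spring just carries disc, collar and cap; 0.7 N more sinks it by each mm. It stops when the cap's underside meets the flat top of the post (a push on the cap of 6 to 12 N gets there, 6 to 13 mm down, as the spindle is set).
- disc_mid (a point): Centre (half-way up) of the lap disc: flat dark steel ring, outer diameter 64, bore 27, 10 thick, about 0.13 kg, lying flat on the table; z up. It goes onto the spindle first, lying on the seat.
- collar_mid (a point): Centre (half-way up) of the spacer collar: aluminium ring, outer diameter 38, bore 27, 20 high, about 0.07 kg, standing on the table; z up. It goes onto the spindle second, standing on the disc.
- cap_mid (a point): Centre (half-way up) of the clamp cap: oblong steel block 60 (its x) x 44 (its y) x 13 mm high, 0.12 kg, lying right way up; z up. A slot 28 long (its x) x 12 wide goes right through and passes over the cross-bar. A groove 11 wide, 3 deep runs across the whole top along its y; the bar drops into it when the cap has been turned a quarter turn, either way.
- cap_groove (a point): Floor of the cap's groove on its axis, 10 mm above its underside. With the cap on the unpressed stack, slot along the bar, its underside is 11 mm below spindle_axis. It turns freely only in the last 1.5 mm before it meets the post's top (cap top then below the bar); higher up it jams on the bar. Locked, the groove floor is held up against the bar's underside by the spring.
- disc: The lap disc (see disc_mid); origin at the centre of its underside.
- collar: The spacer collar (see collar_mid); origin at the centre of its underside.
- cap: The clamp cap (see cap_mid); origin at the centre of its underside.
- pot_a: White screw-top pot, diameter 60, 55 high; origin under its centre. Bystander.
- pot_b: White screw-top pot with a grey lid, diameter 60, 55 high; origin under its centre. Bystander.
- phial: Small glass jar, diameter 38, 55 high; origin under its centre. Bystander.
- dish: Shallow copper bowl, diameter 80, 18 high; origin under its centre. Bystander.
- weight: Solid steel disc without a hole, diameter 48, 14 high; origin under its centre. Bystander.
- spatula: Spatula, 200 long along its x, lying flat. Bystander.
- trivet: Three-armed steel firing trivet, about 86 across, 20 high; origin under its centre. Bystander.
- lap_machine: The fixed lap machine: grey box 150 (x) x 140 (y) x 36 mm high with a round plate 4 mm high, diameter 68, as its deck; upright spindle in the middle; origin on the table under the spindle axis, z up, x along the cross-bar.

How it is judged (in metres and radians):
On the way, in this order (a step that is already met when the one before it is completed fails the run):
1. the disc lies on the seat round the post (z of disc_mid in the frame of spindle_axis between -0.047 and -0.033 m and horizontal distance between disc_mid and spindle_axis below 0.004 m and angle between disc_mid's own z axis and vertical below 0.12 rad), for 0.2 s.
2. the collar stands on the disc round the post (all of step 1 and z of collar_mid in the frame of spindle_axis between -0.032 and -0.018 m and horizontal distance between collar_mid and spindle_axis below 0.004 m and angle between collar_mid's own z axis and vertical below 0.12 rad and z of collar_mid in the frame of disc_mid between 0.013 and 0.017 m), for 0.2 s.
3. the cap is over the cross-bar and pushed down on the collar, its slot still along the bar (z of collar_mid in the frame of disc_mid between 0.013 and 0.017 m and z of cap_mid in the frame of collar_mid between 0.0145 and 0.0185 m and z of cap_mid in the frame of spindle_axis below -0.0055 m and horizontal distance between cap_mid and spindle_axis below 0.004 m and angle between the x axis of cap_mid and the x axis of spindle_axis, either way round below 0.5 rad), for 0.05 s.
At the end, for the whole second after the job is handed in: Disc on seat, collar on disc (centres 13 to 17 mm apart), cap on collar (14.5 to 18.5 mm), all level within 7 degrees and within 4 mm of the axis; cap turned at least 79 degrees across the cross-bar and held under it, its centre 4 to 15.5 mm below spindle_axis; at rest (z of disc_mid in the frame of spindle_axis between -0.047 and -0.0355 m and horizontal distance between each of disc_mid, collar_mid, cap_mid and spindle_axis below 0.004 m and angle between each of disc_mid, collar_mid, cap_mid's own z axis and vertical below 0.12 rad and z of collar_mid in the frame of spindle_axis between -0.032 and -0.0205 m and z of cap_mid in the frame of spindle_axis between -0.0155 and -0.004 m and z of collar_mid in the frame of disc_mid between 0.013 and 0.017 m and z of cap_mid in the frame of collar_mid between 0.0145 and 0.0185 m and angle between the x axis of cap_mid and the x axis of spindle_axis, either way round above 1.38 rad and linear speed of each of disc, collar, cap below 0.01 m/s); the robot touches nothing.
It fails at once if the cap, collar or disc is pressed with more than 30 N (contact force between cap and collar above 30 N or contact force between collar and disc above 30 N or contact force between any of cap, collar, disc and lap_machine above 30 N).
It fails at once if a bystander is shifted by more than 25 mm (distance of any of pot_a, pot_b, phial, dish, weight, spatula, trivet from where it was at the start of the episode above 0.025 m).
It also fails if it takes over 72 s, if anything falls off the work surface, if the arm or the gripper's body presses on something with over 40 N, if the wrist force passes 120 N, or if a joint passes its speed limit or range.

## Robot

A 6-joint arm with a two-finger parallel gripper is mounted at the origin on the work surface. World frame = base frame: x ahead of the robot, y to its left, z up, the work surface at z = 0. Lengths are in m, angles in degrees, forces in N, time in s.
With the tool pointing down it reaches from about 0.375 to 0.9 m from the base axis. Payload 3.1 kg.
Tool frame: the origin (TCP) lies on the centre line of the jaws, within the pads' length; the fingertips stand 25 mm ahead of it and the grasp point (between the pads) lies 6 mm ahead of it; z points along the fingers, y is the line along which they close (so a half turn about z gives the same grasp; the last joint's range is limited). The gripper opens to 87 mm and grips with 3 to 60 N. Pads are 19 mm wide; open, the fingers measure 117 mm over their backs; the gripper's body (75 mm by 190 mm) begins 51 mm behind the grasp point.
Start: joints at [55.09, 30.224, 82.088, -0, 67.689, -10.227], TCP at [0.261, 0.568, 0.218] pointing down, gripper open.
Joint ranges: [-176.69, 176.69], [-43.24, 126.21], [12.49, 139.97], [-82, 262], [0, 151.66], [-163.58, 163.58]. Speed limits (degrees/s): [159.86, 159.86, 180, 180, 180, 180].

## Interface

Orientations are given as a 3x3 rotation matrix whose columns are the frame's x, y, z axes.
In Python, from rig import * gives the robot as it stands.
- The arm moves only by the tool step_arm, never from a script. Its argument "steps" is a list of rows, each a list of 7 numbers: the shift along the tool's x, y, z normalised to -1 to 1, where 1 is 0.3 m, then the turn, a rotation vector about the tool's x, y, z normalised to -1 to 1, where 1 is 45 degrees, then the gripper's target within -1 to 1 (shut at 1, half-way at 0, fully open at -1). A call has 1 to 8 rows; each row is the pose to reach, as a shift and turn from the pose commanded when the call began, along the tool's axes at that moment; what a row does not reach only later rows make up. A row lasts 1/12 s, in which the tool goes at most 41.7 mm and 7.16 degrees, less where a joint would pass 70% of its speed; a pose out of reach is approached as far as the arm can. A call with a number of a shift or a turn outside -1 to 1 is refused whole. A call with a gripper value outside its range is refused whole. The fingers move at their own pace and stop on an object; the grip force is fixed at half the most. Time passes only in rows, so rows that repeat a pose let the fingers close. It gives the time, the measured TCP pose, the force, the opening and the grip force at its end, in the units of the state.
- read_state(): the state, without advancing time (a new reading comes with each control period).
- capture(name): name is "scene" or "top" or "wrist"; returns a dict with "image" (400x640x3 uint8, red, green, blue), "vertical_fov" (degrees; the focal length in pixels is half the picture's height over the tangent of half this angle, whatever the lens; pixels are square), "cx", "cy" (the principal point, pixels), "k1" (the pictures are not rectified: a ray, as slopes to the right and down, at radius r is drawn at 1 + k1 r^2 times it, then the intrinsics apply), "world_from_camera" (4x4, takes a point from camera to world coordinates); the wrist camera has in their place "T_tool_cam" (4x4, takes a point from camera to tool coordinates, whose origin is the TCP and whose axes are the flange's). Camera axes: x right, y down, z forward; pixel columns grow to the right and rows downward; lengths in m; the calibration is good to about 2 mm. A picture is of the moment at which its call begins: read the wrist's pose just before it. There is no depth.
- hand_in(): hands the job in; it is judged then, once.
The state is a dict: "time_s": time; "joint_positions": joint angles; "qvel": joint speeds; "tau": joint torques, N m; "position": TCP position; "tcp_rot": TCP orientation; "force": force on the tool from outside, world axes, zero at the start; "moment": the same for the moment, N m; "opening": opening from 0.0 (shut) to 1.0 (fully open); "grasp_force": force on a finger pad.
Only numpy, scipy, OpenCV 4.12 (cv2) and the standard library are available. Lean on these libraries where they do the work, as an engineer would, in place of code of your own. Each camera call takes 0.05 s, during which the arm holds its last target. There are 200 camera calls.

## Working session

There is one attempt and no reset: what is moved stays moved. The work goes in short steps, Python scripts to look and compute and a tool call to move; the robot and the scene stay as the last step left them, time stands still between calls to the robot, and variables do not carry over. Pictures are saved under pics/ and viewed, at most 10 in all, crops included, and the job is handed in when it is done.

Besides the shell and the picture viewer there is one more tool, called after "Emit:" as a command line: name --pt "numbers of a row" for each row, then --argument value for the rest. step_arm: Moves the arm, as the interface text tells. Scaled input: -1 to 1 covers 0.3 m each way for a shift and 45 degrees each way for a turn. Its arguments: {"type":"object","properties":{"steps":{"type":"array"}},"required":["steps"]}

```bash
mkdir -p pics; cat > h.py <<'E'
from rig import *
import numpy as np, cv2
def save(n,f):
    c=capture(n); cv2.imwrite(f,c["image"][:,:,::-1]); np.save(f[:-4]+'.npy',{k:v for k,v in c.items()},allow_pickle=True); return c
def cam(c):
    f=200/np.tan(np.radians(c["vertical_fov"])/2); return f,c["cx"],c["cy"],c["k1"]
def W(c,s=None):
    if "world_from_camera" in c: return np.array(c["world_from_camera"])
    T=np.eye(4);T[:3,:3]=s["tcp_rot"];T[:3,3]=s["position"]; return T@np.array(c["T_tool_cam"])
def pt(c,u,v,z,T):
    f,cx,cy,k=cam(c); K=np.array([[f,0,cx],[0,f,cy],[0,0,1.]])
    d=np.array([(u-cx)/f,(v-cy)/f]); p=d.copy()
    for _ in range(30): p=d/(1+k*(p@p))
    r=T[:3,:3]@np.array([p[0],p[1],1]); o=T[:3,3]; return o+r*(z-o[2])/r[2]
def proj(c,P,T):
    f,cx,cy,k=cam(c); q=T[:3,:3].T@(np.array(P)-T[:3,3]); p=q[:2]/q[2]; p=p*(1+k*(p@p)); return p*f+[cx,cy]
E
python3 - <<'E'
from h import *
s=read_state(); print(s["time_s"],s["position"],np.round(s["tcp_rot"],3),s["opening"])
w=None
ims=[]
for n in ("top","wrist"):
    c=save(n,f"pics/{n}0.png"); print(n,cam(c),np.round(W(c,s),3)); ims.append(c["image"])
save("scene","pics/scene0.png")
E
```

```text
0.0 [0.26053796 0.56730713 0.21709929] [[-0.909  0.418 -0.001]
 [ 0.418  0.909 -0.002]
 [ 0.    -0.002 -1.   ]] 0.996694495658904
top (np.float64(379.59638590262307), 317.03531045350707, 202.14325425067662, -0.0006305525734890738) [[ 0.03  -0.976  0.214  0.336]
 [-1.    -0.028  0.01  -0.008]
 [-0.004 -0.214 -0.977  0.989]
 [ 0.     0.     0.     1.   ]]
wrist (np.float64(360.324913971377), 317.53758624651255, 198.35266189855258, 0.005600969918023674) [[ 0.418  0.874  0.248  0.194]
 [ 0.908 -0.401 -0.117  0.6  ]
 [-0.002  0.274 -0.962  0.384]
 [ 0.     0.     0.     1.   ]]
```

View pics/top0.png

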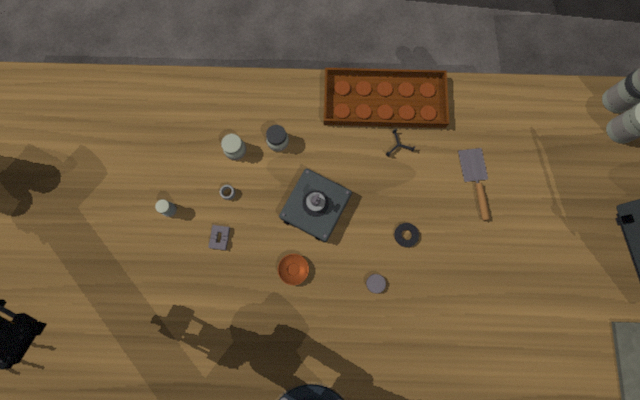

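The top view shows the disc at (406,235), collar at (227,192), cap at (220,237) and spindle at (316,203). I'll enlarge these next.

```bash
python3 - <<'E'
from h import *
im=cv2.imread("pics/top0.png")
L=[(227,192),(220,237),(406,235),(316,200)]
t=[]
for i,(u,v) in enumerate(L):
    r=20 if i<3 else 40
    a=cv2.resize(im[v-r:v+r,u-r:u+r],(400,400) if 0 else (300,300),interpolation=cv2.INTER_CUBIC)
    a=np.clip(a.astype(float)*1.5,0,255).astype(np.uint8)
    for k in range(0,300,75): cv2.putText(a,str(u-r+k*2*r//300),(k,8),0,.3,(0,255,255)); cv2.putText(a,str(v-r+k*2*r//300),(0,k+8),0,.3,(0,255,0)); a[::5,k]=(0,255,255);a[k,::5]=(0,255,0)
    t.append(a)
cv2.imwrite("pics/m0.png",np.vstack([np.hstack(t[:2]),np.hstack(t[2:])]))
c=np.load("pics/top0.npy",allow_pickle=True).item();T=W(c)
for n,u,v,z in [("collar",227,192,.01),("cap",220,237,.0065),("disc",406,235,.005),("sp",316,197,.101),("pot",277,130,.055),("potw",233,142,.055),("phial",163,207,.055),("dish",293,269,.018),("weight",376,284,.014)]:
    p=pt(c,u,v,z,T); print(n,p.round(4),np.hypot(p[0],p[1]).round(3))
E
```

```text
collar [0.5713 0.2416 0.01  ] 0.62
cap [0.4514 0.251  0.0065] 0.516
disc [ 0.471  -0.2325  0.005 ] 0.525
sp [0.5433 0.0034 0.101 ] 0.543
pot [0.732  0.1121 0.055 ] 0.74
potw [0.6953 0.2253 0.055 ] 0.731
phial [0.5171 0.3882 0.055 ] 0.647
dish [0.3746 0.0569 0.018 ] 0.379
weight [ 0.3438 -0.1528  0.014 ] 0.376
```

View pics/m0.png

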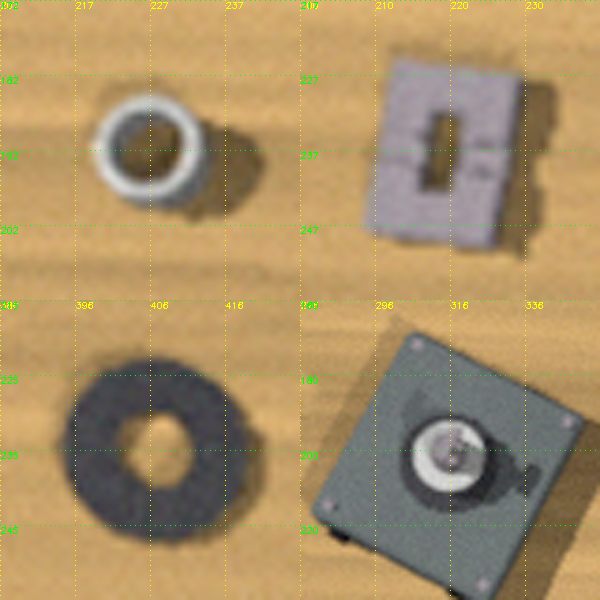

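View pics/wrist0.png

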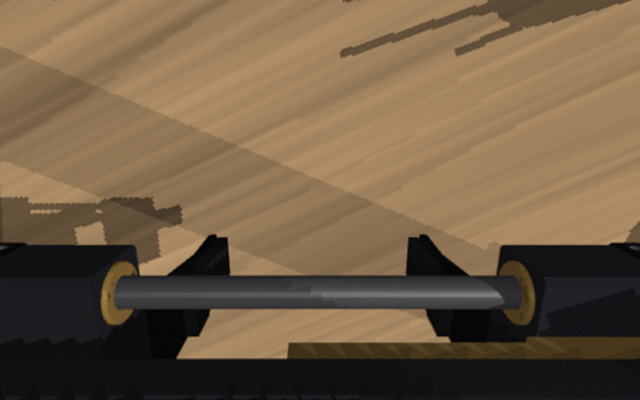

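The crops put the collar top at (227,191.7), the cap centre at (219.2,237.5) and the disc centre at (406.5,235). The box edges suggest the bar points near azimuth 151°. The wrist view is empty table with open fingers, so it needs to be moved over the parts.

```bash
cat >> h.py <<'E'
def az(v): return np.degrees(np.arctan2(v[1],v[0]))
def go(x,y,z,a,frm=None):
    s=read_state(); R=np.array(s["tcp_rot"]); p=np.array(s["position"]) 
    d=R.T@(np.array([x,y,z])-p)/.3
    from scipy.spatial.transform import Rotation as Ro
    t=np.radians(a); Y=[np.cos(t),np.sin(t),0]; Z=[0,0,-1]; X=np.cross(Y,Z)
    r=Ro.from_matrix(R.T@np.c_[X,Y,Z]).as_rotvec(degrees=True)/45
    print("go",d.round(4),r.round(4),"j6",round(s["joint_positions"][5],1),"azy",round(az(R[:,1]),2))
E
python3 - <<'E'
from h import *
c=np.load("pics/top0.npy",allow_pickle=True).item();T=W(c)
for n,u,v,z in [("collar",227,191.7,.02),("cap",219.2,237.5,.013),("disc",406.5,234.9,.01),("sp",316,200.5,.085)]:
    p=pt(c,u,v,z,T); print(n,p.round(4))
go(.49,.25,.2,75)
E
```

```text
collar [0.5697 0.2391 0.02  ]
cap [0.4492 0.2513 0.013 ]
disc [ 0.4706 -0.2327  0.01  ]
sp [0.5383 0.0034 0.085 ]
go [-1.1366 -0.6421  0.0584] [-0.0021 -0.0005 -0.2151] j6 -10.2 azy 65.32
```

Emit:
step_arm --pt "-0.57 -0.32 0.03 0 0 0 -1" --pt "-0.57 -0.32 0.03 0 0 0 -1" --pt "-0.57 -0.32 0.03 0 0 0 -1" --pt "-0.57 -0.32 0.03 0 0 0 -1" --pt "-0.57 -0.32 0.03 0 0 0 -1" --pt "-0.57 -0.32 0.03 0 0 0 -1"

```text
time_s: 0.65
position: [0.3791, 0.4048, 0.2085]
tcp_rot: [[-0.906, 0.422, 0.0], [0.422, 0.906, -0.003], [-0.001, -0.003, -1.0]]
force: [0.0, 0.8, 0.5]
opening: 1.002
grasp_force: 0.0
```

Emit:
step_arm --pt "-0.57 -0.32 0.03 0 0 -0.21 -1" --pt "-0.57 -0.32 0.03 0 0 -0.21 -1" --pt "-0.57 -0.32 0.03 0 0 -0.21 -1" --pt "-0.57 -0.32 0.03 0 0 -0.21 -1" --pt "-0.57 -0.32 0.03 0 0 -0.21 -1" --pt "-0.57 -0.32 0.03 0 0 -0.21 -1" --pt "-0.57 -0.32 0.03 0 0 -0.21 -1" --pt "-0.57 -0.32 0.03 0 0 -0.21 -1"

```text
time_s: 1.32
position: [0.4908, 0.2511, 0.1998]
tcp_rot: [[-0.965, 0.263, -0.001], [0.263, 0.965, 0.0], [0.002, 0.0, -1.0]]
force: [0.1, 0.1, 0.5]
opening: 0.998
grasp_force: 0.0
```

```bash
python3 - <<'E'
from h import *
s=read_state(); np.save("pics/s1.npy",s,allow_pickle=True)
c=save("wrist","pics/w1.png"); print(s["time_s"],np.round(s["position"],4),s["force"])
T=W(c,s)
for n,P in [("collar",(.5697,.2391,.02)),("cap",(.4492,.2513,.013))]: print(n,proj(c,P,T))
go(.535,.003,.2,61)
E
```

```text
1.3167 [0.4908 0.2511 0.1998] [0.10273782 0.11515883 0.53846567]
collar [325.20568693 248.82223411]
cap [305.1733974  132.19472993]
go [-0.3604 -0.761  -0.0009] [-2.000e-04 -1.600e-03  3.072e-01] j6 -59.3 azy 74.82
```

View pics/w1.png

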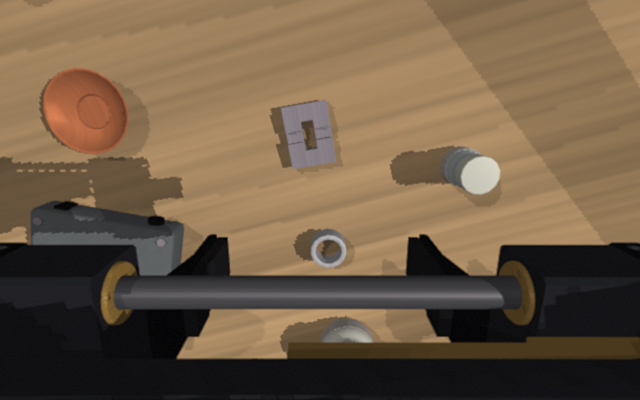

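The wrist view has the collar top at (329,249), the cap centre at (310,134) and the cap's long axis nearly vertical in the picture. That is within 5 px of the top-camera predictions. Next I look at the spindle.

Emit:
step_arm --pt "-0.36 -0.76 0 0 0 0.307 -1" --pt "-0.36 -0.76 0 0 0 0.307 -1" --pt "-0.36 -0.76 0 0 0 0.307 -1" --pt "-0.36 -0.76 0 0 0 0.307 -1" --pt "-0.36 -0.76 0 0 0 0.307 -1" --pt "-0.36 -0.76 0 0 0 0.307 -1" --pt "-0.36 -0.76 0 0 0 0.307 -1" --pt "-0.36 -0.76 0 0 0 0.307 -1"

```text
time_s: 2.03
position: [0.5361, 0.0017, 0.2001]
tcp_rot: [[-0.873, 0.487, 0.0], [0.487, 0.873, 0.0], [-0.0, 0.0, -1.0]]
force: [0.0, 0.8, 0.2]
opening: 0.996
grasp_force: 0.0
```

```bash
python3 - <<'E'
from h import *
s=read_state(); np.save("pics/s2.npy",s,allow_pickle=True)
c=save("wrist","pics/w2.png"); print(s["time_s"],np.round(s["position"],4))
T=W(c,s)
im=cv2.imread("pics/w2.png")
u,v=proj(c,(.537,.003,.09),T); print(u,v)
u0,v0=int(u)-64,max(0,int(v)-50); print(u0,v0)
cv2.imwrite("pics/w2c.png",cv2.resize(im[v0:v0+100,u0:u0+130],None,fx=6,fy=6,interpolation=cv2.INTER_CUBIC))
go(.471,-.2327,.16,-26)
E
```

```text
2.0333 [0.5361 0.0017 0.2001]
317.6255523455243 192.7771104153496
253 142
go [-0.1945 -0.7918  0.1327] [-5.000e-04 -1.600e-03  1.932e+00] j6 -72.6 azy 60.94
```

View pics/w2c.png

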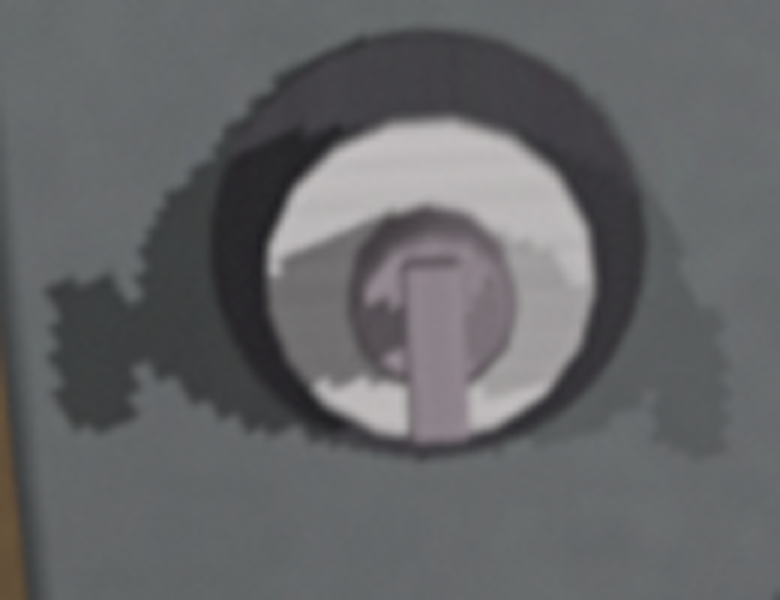

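The spindle crop is clear: the bar top runs from crop (434,268) to (441,443), centre at image (326,201.2). The white seat ellipse is centred at image (324.7,188.5).

```bash
python3 - <<'E'
from h import *
c=np.load("pics/w2.npy",allow_pickle=True).item(); s=np.load("pics/s2.npy",allow_pickle=True).item(); T=W(c,s)
f=lambda a,b:(253+a/6,142+b/6)
R=np.array(s["tcp_rot"]);p0=np.array(s["position"])
for z in (.098,.101,.104):
    P=[pt(c,*f(a,b),z,T) for a,b in [(406,268),(463,268),(469,443),(413,443)]]
    m=sum(P)/4; print(z,m.round(4),"len",np.linalg.norm(P[0]-P[3]).round(4),np.linalg.norm(P[1]-P[0]).round(4),"az",az(P[0]+P[1]-P[2]-P[3]), (R.T@(m-p0)).round(4))
S=[pt(c,*f(a,b),.06,T) for a,b in [(266,275),(594,270),(430,117),(430,441)]]
print(sum(S[:2])/2,sum(S[2:])/2,np.linalg.norm(S[0]-S[1]),np.linalg.norm(S[2]-S[3]))
c1=np.load("pics/w1.npy",allow_pickle=True).item(); s1=np.load("pics/s1.npy",allow_pickle=True).item(); T1=W(c1,s1)
print(pt(c1,329,249,.02,T1),pt(c1,310,134,.013,T1))
E
```

```text
0.098 [0.5444 0.0063 0.098 ] len 0.0237 0.0073 az 153.2029648438001 [-0.0049  0.008   0.1021]
0.101 [0.5436 0.0067 0.101 ] len 0.0234 0.0072 az 153.20296484380015 [-0.004   0.0079  0.0991]
0.104 [0.5428 0.0071 0.104 ] len 0.0232 0.0072 az 153.20296484380012 [-0.0032  0.0079  0.0961]
[0.5428038  0.00685469 0.06      ] [0.54412454 0.00613485 0.06      ] 0.04807091717536037 0.049061874262316084
[0.57093597 0.24286456 0.02      ] [0.45210377 0.25535296 0.013     ]
```

Emit:
step_arm --pt "-0.186 -0.778 0.1 0 0 0 -1" --pt "-0.186 -0.778 0.1 0 0 0 -1" --pt "-0.186 -0.778 0.1 0 0 0 -1" --pt "-0.186 -0.778 0.1 0 0 0 -1" --pt "-0.186 -0.778 0.267 0 0 0 -1" --pt "-0.186 -0.778 0.267 0 0 0 -1" --pt "-0.186 -0.778 0.267 0 0 0 -1" --pt "-0.186 -0.778 0.267 0 0 0 -1"

```text
time_s: 2.75
position: [0.4702, -0.2278, 0.118]
tcp_rot: [[-0.874, 0.486, -0.004], [0.486, 0.874, 0.003], [0.005, 0.001, -1.0]]
force: [-0.1, 0.2, 0.4]
opening: 1.0
grasp_force: 0.0
```

```bash
python3 - <<'E'
from h import *
s=read_state(); np.save("pics/s3.npy",s,allow_pickle=True)
c=save("wrist","pics/w3.png"); print(s["time_s"],np.round(s["position"],4))
T=W(c,s); R=np.array(s["tcp_rot"]);p=np.array(s["position"])
for P in [(0,0,.025),(0,.0435,.025),(0,-.0435,.025)]: print("tip",proj(c,p+R@np.array(P),T).round(1))
im=cv2.imread("pics/w3.png")
u,v=proj(c,(.471,-.2327,.01),T); print(u,v)
# dark low-saturation blob near the prediction
x0,y0=int(u)-90,max(int(v)-90,0); roi=im[y0:y0+180,x0:x0+180]
m=((roi.max(2)<95)&((roi.max(2).astype(int)-roi.min(2))<22)).astype(np.uint8)
vis=np.hstack([roi,cv2.cvtColor(m*255,cv2.COLOR_GRAY2BGR)]); print(x0,y0)
cv2.imwrite("pics/w3c.png",cv2.resize(vis,None,fx=2.2,fy=2.2,interpolation=cv2.INTER_CUBIC))
E
```

```text
2.75 [ 0.4702 -0.2278  0.118 ]
tip [315.  231.4]
tip [391.4 231.4]
tip [238.6 231.4]
310.652212899734 197.71321912980463
220 107
```

View pics/w3c.png

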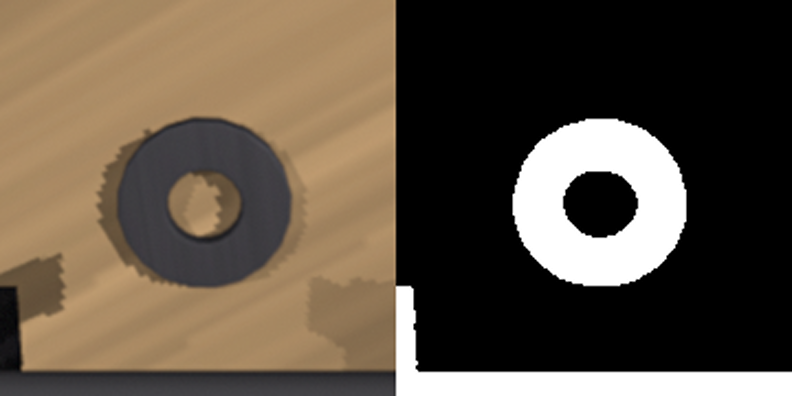

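The disc is seen whole: outline centre at image (312.7,199.0), with the mask clean. Finger midpoint sits at u≈318.5 against a calibrated 315, so the wrist camera reads about 2 mm too large in tool y.

```bash
python3 - <<'E'
from h import *
c=np.load("pics/w3.npy",allow_pickle=True).item(); s=np.load("pics/s3.npy",allow_pickle=True).item(); T=W(c,s)
R=np.array(s["tcp_rot"]);p0=np.array(s["position"])
E=[pt(c,220+a/2.2,107+b/2.2,.01,T) for a,b in [(117,203),(291,203),(204,118),(204,287)]]
print(np.linalg.norm(E[0]-E[1]),np.linalg.norm(E[2]-E[3])); m=sum(E)/4
print(m,R.T@(m-p0), (R.T@(m-p0))/.3)
E
```

```text
0.06286064319365002 0.06348841862901124
[ 0.47325652 -0.23207618  0.01      ] [-0.00525829 -0.00237846  0.10800394] [-0.01752764 -0.0079282   0.36001312]
```

Emit:
step_arm --pt "-0.0175 -0.015 0.15 0 0 0 -1" --pt "-0.0175 -0.015 0.25 0 0 0 -1" --pt "-0.0175 -0.015 0.295 0 0 0 -1" --pt "-0.0175 -0.015 0.295 0 0 0 -1" --pt "-0.0175 -0.015 0.295 0 0 0 -1"

```text
time_s: 3.22
position: [0.4746, -0.233, 0.032]
tcp_rot: [[-0.876, 0.483, -0.0], [0.483, 0.876, 0.001], [0.001, 0.0, -1.0]]
force: [0.6, -0.4, 0.7]
opening: 1.0
grasp_force: 0.0
```

Emit:
step_arm --pt "0.005 -0.006 0.014 0 0 0 -1" --pt "0.005 -0.006 0.014 0 0 0 -1" --pt "0.005 -0.006 0.014 0 0 0 1" --pt "0.005 -0.006 0.014 0 0 0 1" --pt "0.005 -0.006 0.014 0 0 0 1" --pt "0.005 -0.006 0.014 0 0 0 1" --pt "0.005 -0.006 0.014 0 0 0 1" --pt "0.005 -0.006 0.014 0 0 0 1"

```text
time_s: 3.88
position: [0.4715, -0.2364, 0.0273]
tcp_rot: [[-0.874, 0.486, 0.0], [0.486, 0.874, -0.0], [-0.0, -0.0, -1.0]]
force: [-0.2, 0.2, -0.2]
opening: 0.634
grasp_force: 0.0
```

Emit:
step_arm --pt "0 0 0 0 0 0 1" --pt "0 0 0 0 0 0 1" --pt "0 0 0 0 0 0 1"

```text
time_s: 4.13
position: [0.4715, -0.2363, 0.0272]
tcp_rot: [[-0.874, 0.486, -0.0], [0.486, 0.874, 0.0], [0.0, 0.0, -1.0]]
force: [-0.4, 0.3, 0.5]
opening: 0.403
grasp_force: 0.0
```

```bash
python3 - <<'E'
from h import *
s=read_state(); np.save("pics/s4.npy",s,allow_pickle=True); print(s["opening"],s["grasp_force"],s["time_s"])
c=save("wrist","pics/w4.png")
im=cv2.imread("pics/w4.png")
cv2.imwrite("pics/w4c.png",cv2.resize(im[100:340,150:480],None,fx=2.3,fy=2.3,interpolation=cv2.INTER_CUBIC))
E
```

```text
0.4032172400745019 0.0 4.1333
```

View pics/w4c.png

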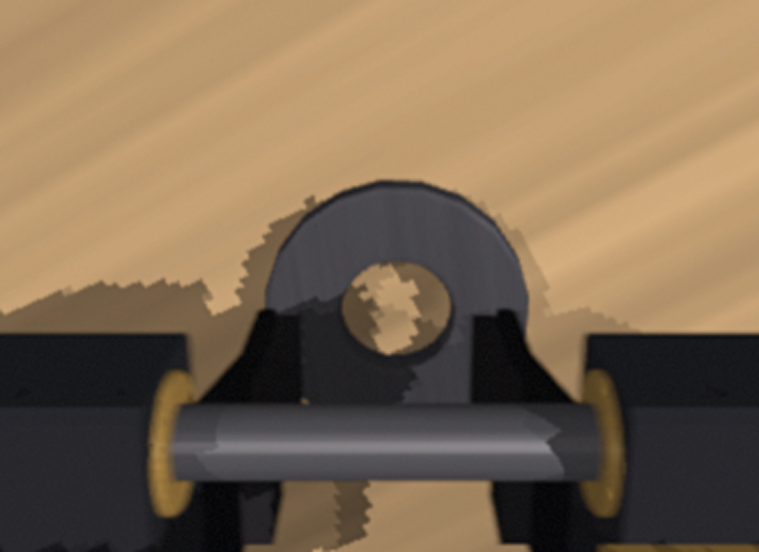

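The fingers are past the disc's width and still closing without force, with the hole centre at image (322.6,234). I'll compute where the disc now lies relative to the tool.

```bash
python3 - <<'E'
from h import *
c=np.load("pics/w4.npy",allow_pickle=True).item(); s=np.load("pics/s4.npy",allow_pickle=True).item(); T=W(c,s)
R=np.array(s["tcp_rot"]);p0=np.array(s["position"])
g=lambda a,b,z:R.T@(pt(c,150+a/2.3,100+b/2.3,z,T)-p0)
for q in [(265,300),(528,300),(397,182),(397,308),(342,308),(452,308)]: print("disc",q,(g(*q,.01)*1000).round(1),"if z=.002",(g(*q,.002)*1000).round(1))
for q in [(270,310),(300,312),(472,312),(520,310)]: print("fing",(g(*q,p0[2]-.025)*1000).round(1),(g(*q,p0[2]-.006)*1000).round(1))
s=read_state();print(s["opening"],s["grasp_force"],s["time_s"],s["force"])
E
```

```text
disc (265, 300) [  3.6 -27.1  17.2] if z=.002 [  0.5 -28.3  25.2]
disc (528, 300) [ 3.6 35.3 17.2] if z=.002 [ 0.5 36.8 25.2]
disc (397, 182) [32.3  4.1 17.2] if z=.002 [30.4  4.3 25.2]
disc (397, 308) [ 1.5  4.2 17.2] if z=.002 [-1.6  4.4 25.2]
disc (342, 308) [ 1.6 -8.8 17.2] if z=.002 [-1.6 -9.3 25.2]
disc (452, 308) [ 1.5 17.3 17.2] if z=.002 [-1.6 18.  25.2]
fing [ -2.1 -27.2  25. ] [  5.5 -24.3   6. ]
fing [ -2.6 -19.7  25. ] [  5.  -17.6   6. ]
fing [-2.6 23.  25. ] [ 5.  20.9  6. ]
fing [-2.1 34.9 25. ] [ 5.5 31.6  6. ]
0.35854739778718986 0.0 4.1833 [ 0.0028299   0.65124296 -0.02409346]
```

The disc hasn't moved, so the fingertips must have passed above it. I'll reopen and feel for the table in small steps.

Emit:
step_arm --pt "0 0 0 0 0 0 -1" --pt "0 0 0 0 0 0 -1" --pt "0 0 0 0 0 0 -1" --pt "0 0 0 0 0 0 -1" --pt "0 0 0 0 0 0 -1" --pt "0 0 0 0 0 0 -1" --pt "0 0 0 0 0 0 -1" --pt "0 0 0 0 0 0 -1"

```text
time_s: 4.85
position: [0.4715, -0.2362, 0.0272]
tcp_rot: [[-0.874, 0.486, -0.0], [0.486, 0.874, -0.0], [0.0, -0.0, -1.0]]
force: [0.2, 0.1, -0.5]
opening: 0.875
grasp_force: 0.0
```

Emit:
step_arm --pt "0 0.008 0 0 0 0 -1" --pt "0 0.008 0.005 0 0 0 -1" --pt "0 0.008 0.01 0 0 0 -1" --pt "0 0.008 0.01 0 0 0 -1"

```text
time_s: 5.18
position: [0.4725, -0.2339, 0.024]
tcp_rot: [[-0.874, 0.485, -0.0], [0.485, 0.874, 0.0], [0.001, 0.0, -1.0]]
force: [-0.1, -0.0, -0.1]
opening: 0.998
grasp_force: 0.0
```

Emit:
step_arm --pt "0 0 0.005 0 0 0 -1" --pt "0 0 0.01 0 0 0 -1" --pt "0 0 0.01 0 0 0 -1"

```text
time_s: 5.43
position: [0.4725, -0.234, 0.021]
tcp_rot: [[-0.874, 0.486, -0.0], [0.486, 0.874, 0.0], [0.001, 0.0, -1.0]]
force: [0.1, -0.8, 0.3]
opening: 1.002
grasp_force: 0.0
```

Emit:
step_arm --pt "0 0 0.005 0 0 0 -1" --pt "0 0 0.01 0 0 0 -1" --pt "0 0 0.01 0 0 0 -1"

```text
time_s: 5.68
position: [0.4725, -0.234, 0.018]
tcp_rot: [[-0.874, 0.486, -0.0], [0.486, 0.874, 0.0], [0.0, 0.0, -1.0]]
force: [-0.7, 0.2, -0.2]
opening: 0.999
grasp_force: 0.0
```

Emit:
step_arm --pt "0 0 0.005 0 0 0 -1" --pt "0 0 0.01 0 0 0 -1" --pt "0 0 0.01 0 0 0 -1"

```text
time_s: 5.93
position: [0.4726, -0.234, 0.015]
tcp_rot: [[-0.874, 0.486, -0.0], [0.486, 0.874, 0.0], [0.0, 0.0, -1.0]]
force: [0.6, 0.3, 0.2]
opening: 0.997
grasp_force: 0.0
```

Emit:
step_arm --pt "0 0 0.004 0 0 0 -1" --pt "0 0 0.007 0 0 0 -1" --pt "0 0 0.007 0 0 0 -1"

```text
time_s: 6.18
position: [0.4726, -0.234, 0.013]
tcp_rot: [[-0.874, 0.486, -0.0], [0.486, 0.874, 0.0], [0.0, 0.0, -1.0]]
force: [-0.6, 0.4, -0.2]
opening: 0.999
grasp_force: 0.0
```

```bash
python3 - <<'E'
from h import *
c=np.load("pics/scene0.npy",allow_pickle=True).item();
c=save("scene","pics/sc5.png"); T=W(c); s=read_state(); R=np.array(s["tcp_rot"]);p=np.array(s["position"])
u,v=proj(c,p+[0,0,.0],T); print(u,v, T[:3,3])
for z in (-.03,-.012,0,.025): print(z,proj(c,p+R@np.array([0,0,z]),T))
im=cv2.imread("pics/sc5.png"); x0=int(np.clip(u-60,0,520)); y0=int(np.clip(v-60,0,310)); print(x0,y0)
cv2.imwrite("pics/sc5c.png",cv2.resize(im[y0:y0+90,x0:x0+120],None,fx=6,fy=6,interpolation=cv2.INTER_CUBIC))
E
```

```text
232.59765437312325 269.28507806403326 [ 0.97015316 -0.55596718  0.73461131]
-0.03 [230.7989036  261.09219474]
-0.012 [231.88737152 266.05330051]
0 [232.59765437 269.28507806]
0.025 [234.03934492 275.83118358]
172 209
```

View pics/sc5c.png

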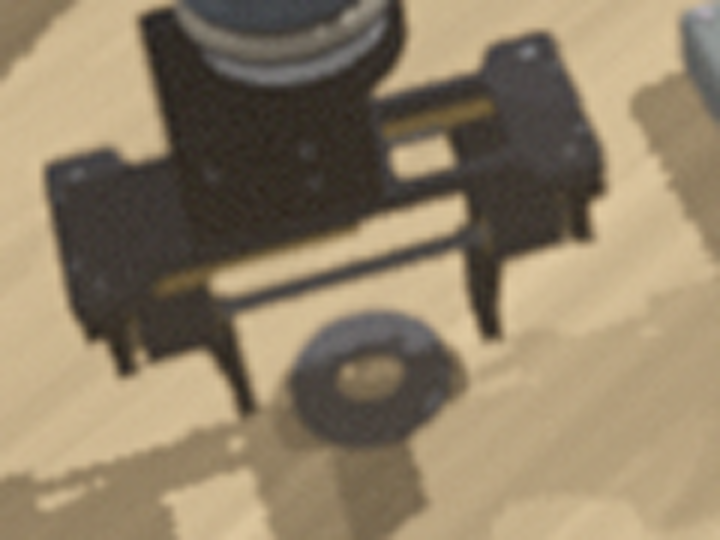

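The scene crop shows the tips' midpoint at image (233.3,271), which is about 6 mm ahead of the TCP, not 25. The disc is centred between the fingers. I keep feeling downward.

Emit:
step_arm --pt "0 0 0.004 0 0 0 -1" --pt "0 0 0.008 0 0 0 -1" --pt "0 0 0.008 0 0 0 -1"

```text
time_s: 6.48
position: [0.4726, -0.234, 0.0105]
tcp_rot: [[-0.874, 0.486, -0.0], [0.486, 0.874, 0.0], [0.0, 0.0, -1.0]]
force: [-0.2, 0.1, -0.8]
opening: 1.001
grasp_force: 0.0
```

Emit:
step_arm --pt "0 0 0.004 0 0 0 -1" --pt "0 0 0.007 0 0 0 -1" --pt "0 0 0.007 0 0 0 -1"

```text
time_s: 6.73
position: [0.4726, -0.2341, 0.0085]
tcp_rot: [[-0.874, 0.486, -0.0], [0.486, 0.874, 0.0], [0.0, 0.0, -1.0]]
force: [-0.1, -0.7, -0.2]
opening: 0.997
grasp_force: 0.0
```

Emit:
step_arm --pt "0 0 0 0 0 0 1" --pt "0 0 0 0 0 0 1" --pt "0 0 0 0 0 0 1" --pt "0 0 0 0 0 0 1" --pt "0 0 0 0 0 0 1" --pt "0 0 0 0 0 0 1"

```text
time_s: 7.23
position: [0.4727, -0.2341, 0.0087]
tcp_rot: [[-0.874, 0.486, 0.0], [0.486, 0.874, -0.0], [-0.0, -0.0, -1.0]]
force: [0.0, -0.4, -0.2]
opening: 0.632
grasp_force: 0.0
```

Emit:
step_arm --pt "0 0 0 0 0 0 1" --pt "0 0 0 0 0 0 1"

```text
time_s: 7.4
position: [0.4727, -0.2341, 0.0087]
tcp_rot: [[-0.874, 0.486, -0.0], [0.486, 0.874, -0.0], [-0.0, -0.0, -1.0]]
force: [-0.5, 0.2, 0.3]
opening: 0.474
grasp_force: 0.0
```

Again it passed the disc's width without touching, so the tips are even shorter than that. I'll reopen and go lower, still feeling for the table.

Emit:
step_arm --pt "0 0 0 0 0 0 -1" --pt "0 0 0 0 0 0 -1" --pt "0 0 0 0 0 0 -1" --pt "0 0 0 0 0 0 -1" --pt "0 0 0 0 0 0 -1" --pt "0 0 0 0 0 0 -1" --pt "0 0 0 0 0 0 -1" --pt "0 0 0 0 0 0 -1"

```text
time_s: 8.07
position: [0.4727, -0.2341, 0.0087]
tcp_rot: [[-0.874, 0.486, 0.0], [0.486, 0.874, -0.0], [-0.0, -0.0, -1.0]]
force: [-0.2, -0.6, 0.4]
opening: 0.968
grasp_force: 0.0
```

Emit:
step_arm --pt "0 0 0.005 0 0 0 -1" --pt "0 0 0.01 0 0 0 -1" --pt "0 0 0.01 0 0 0 -1"

```text
time_s: 8.32
position: [0.4725, -0.234, 0.0053]
tcp_rot: [[-0.874, 0.486, -0.0], [0.486, 0.874, 0.0], [0.001, 0.0, -1.0]]
force: [-0.6, 0.0, -0.1]
opening: 0.996
grasp_force: 0.0
```

Emit:
step_arm --pt "0 0 0.005 0 0 0 -1" --pt "0 0 0.01 0 0 0 -1" --pt "0 0 0.01 0 0 0 -1"

```text
time_s: 8.57
position: [0.4725, -0.234, 0.0023]
tcp_rot: [[-0.874, 0.486, -0.0], [0.486, 0.874, 0.0], [0.0, 0.0, -1.0]]
force: [0.2, 0.1, -0.3]
opening: 0.999
grasp_force: 0.0
```

Emit:
step_arm --pt "0 0 0.003 0 0 0 -1" --pt "0 0 0.006 0 0 0 -1" --pt "0 0 0.006 0 0 0 -1"

```text
time_s: 8.82
position: [0.4726, -0.2341, 0.0007]
tcp_rot: [[-0.874, 0.486, -0.0], [0.486, 0.874, 0.0], [0.0, 0.0, -1.0]]
force: [1.0, -0.7, -0.2]
opening: 0.998
grasp_force: 0.0
```

Emit:
step_arm --pt "0 0 0.004 0 0 0 -1" --pt "0 0 0.008 0 0 0 -1" --pt "0 0 0.008 0 0 0 -1"

```text
time_s: 9.07
position: [0.4726, -0.2341, -0.0018]
tcp_rot: [[-0.874, 0.486, -0.0], [0.486, 0.874, 0.0], [0.0, 0.0, -1.0]]
force: [-0.3, -0.3, -0.0]
opening: 1.004
grasp_force: 0.0
```

Emit:
step_arm --pt "0 0 0 0 0 0 1" --pt "0 0 0 0 0 0 1" --pt "0 0 0 0 0 0 1" --pt "0 0 0 0 0 0 1" --pt "0 0 0 0 0 0 1" --pt "0 0 0 0 0 0 1"

```text
time_s: 9.57
position: [0.4727, -0.2341, -0.0015]
tcp_rot: [[-0.874, 0.486, 0.0], [0.486, 0.874, -0.0], [-0.0, -0.0, -1.0]]
force: [0.7, 0.2, -0.2]
opening: 0.719
grasp_force: 30.0
```

Gripped: opening 0.719 (62.6 mm) at 30 N. I'll lift it and carry it over the spindle.

Emit:
step_arm --pt "0 0 -0.1 0 0 0 1" --pt "0 0 -0.22 0 0 0 1" --pt "0 0 -0.34 0 0 0 1" --pt "0.03 0.12 -0.44 0 0 0 1" --pt "0.05 0.22 -0.44 0 0 0 1"

```text
time_s: 9.98
position: [0.4945, -0.1719, 0.1351]
tcp_rot: [[-0.872, 0.489, 0.009], [0.489, 0.872, -0.006], [-0.01, -0.001, -1.0]]
force: [0.8, -0.2, -2.1]
opening: 0.718
grasp_force: 30.0
```

Emit:
step_arm --pt "0.132 0.589 0 0 0 0 1" --pt "0.132 0.589 0 0 0 0 1" --pt "0.132 0.589 0 0 0 0 1" --pt "0.132 0.589 0 0 0 0 1" --pt "0.132 0.589 0 0 0 0 1" --pt "0.132 0.589 0 0 0 0 1" --pt "0.132 0.589 0 0 0 0 1"

```text
time_s: 10.57
position: [0.5423, 0.0055, 0.1301]
tcp_rot: [[-0.876, 0.483, -0.001], [0.483, 0.876, -0.0], [0.001, -0.001, -1.0]]
force: [0.6, -0.6, -0.5]
opening: 0.723
grasp_force: 30.0
```

```bash
python3 - <<'E'
from h import *
s=read_state(); np.save("pics/s6.npy",s,allow_pickle=True)
print(s["opening"],s["grasp_force"],np.round(s["force"],2),np.round(s["position"],4))
go(.5430,.0046,.13,60.92)
c=save("wrist","pics/w6.png"); im=cv2.imread("pics/w6.png")
cv2.imwrite("pics/w6c.png",cv2.resize(im[150:320,220:420],None,fx=3.5,fy=3.5,interpolation=cv2.INTER_CUBIC))
E
```

```text
0.7230515078489282 29.999640360474586 [ 0.55 -0.59 -0.53] [0.5423 0.0055 0.1301]
go [-0.0034 -0.0017  0.0005] [-0.0009 -0.0009  0.0044] j6 -72.3 azy 61.12
```

View pics/w6c.png

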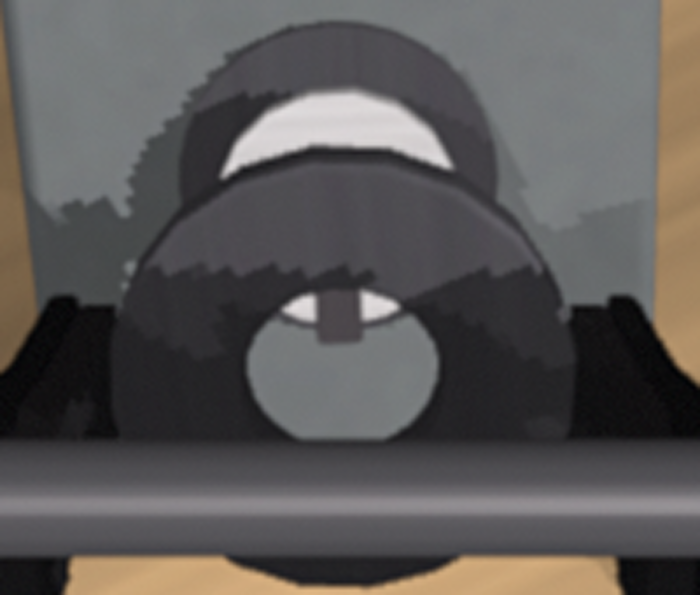

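The disc is level in the grip, with its hole spanning crop u 246–440. The bar end shows through the hole at u 317–363, v 343.

```bash
python3 - <<'E'
from h import *
c=np.load("pics/w6.npy",allow_pickle=True).item(); s=np.load("pics/s6.npy",allow_pickle=True).item(); T=W(c,s)
R=np.array(s["tcp_rot"]);p0=np.array(s["position"])
def g(a,b,z): return (R.T@(pt(c,220+a/3.5,150+b/3.5,z,T)-p0)*1000).round(1)
zt=p0[2]+.0115
for q in [(246,365),(440,365),(343,290),(112,370),(576,370),(343,160)]: print("disc",g(*q,zt))
for z in (.098,.101,.104):
  print("bar",z,g(317,343,z),g(363,341,z),"seat",g(343,88,.06))
E
```

```text
disc [  2.6 -11.3 -11.5]
disc [  2.6  14.7 -11.5]
disc [ 13.4   1.7 -11.5]
disc [  1.9 -29.4 -11.5]
disc [  1.9  33.  -11.5]
disc [ 31.2   1.7 -11.5]
bar 0.098 [-13.4  -2.7  32.1] [-13.    5.2  32.1] seat [22.9  1.8 70.2]
bar 0.101 [-12.1  -2.7  29.1] [-11.7   5.1  29.1] seat [22.9  1.8 70.2]
bar 0.104 [-10.7  -2.6  26.1] [-10.4   5.   26.1] seat [22.9  1.8 70.2]
```

Bar and disc agree to within about 1 mm, so I'll make a small correction and descend slowly, watching the force.

Emit:
step_arm --pt "-0.001 -0.0025 0.02 0 0 0 1" --pt "-0.001 -0.0025 0.05 0 0 0 1" --pt "-0.001 -0.0025 0.075 0 0 0 1" --pt "-0.001 -0.0025 0.085 0 0 0 1" --pt "-0.001 -0.0025 0.095 0 0 0 1" --pt "-0.001 -0.0025 0.105 0 0 0 1" --pt "-0.001 -0.0025 0.105 0 0 0 1"

```text
time_s: 11.2
position: [0.5423, 0.0036, 0.0982]
tcp_rot: [[-0.874, 0.486, -0.001], [0.486, 0.874, 0.0], [0.001, -0.0, -1.0]]
force: [-0.5, -0.0, -1.4]
opening: 0.716
grasp_force: 30.0
```

Emit:
step_arm --pt "0 0 0.01 0 0 0 1" --pt "0 0 0.02 0 0 0 1" --pt "0 0 0.03 0 0 0 1" --pt "0 0 0.04 0 0 0 1" --pt "0 0 0.047 0 0 0 1" --pt "0 0 0.047 0 0 0 1"

```text
time_s: 11.7
position: [0.5423, 0.0039, 0.0843]
tcp_rot: [[-0.874, 0.485, -0.001], [0.485, 0.874, 0.0], [0.001, -0.0, -1.0]]
force: [0.2, 1.2, -2.1]
opening: 0.718
grasp_force: 30.0
```

Emit:
step_arm --pt "0 0 0.006 0 0 0 1" --pt "0 0 0.012 0 0 0 1" --pt "0 0 0.018 0 0 0 1" --pt "0 0 0.018 0 0 0 1"

```text
time_s: 12.03
position: [0.5425, 0.0038, 0.0791]
tcp_rot: [[-0.874, 0.486, -0.001], [0.486, 0.874, 0.0], [0.001, -0.0, -1.0]]
force: [-0.2, -0.5, -1.8]
opening: 0.717
grasp_force: 30.0
```

Emit:
step_arm --pt "0 0 0.007 0 0 0 1" --pt "0 0 0.014 0 0 0 1" --pt "0 0 0.018 0 0 0 1" --pt "0 0 0.018 0 0 0 1"

```text
time_s: 12.37
position: [0.5424, 0.0038, 0.0737]
tcp_rot: [[-0.874, 0.486, -0.001], [0.486, 0.874, 0.0], [0.001, -0.0, -1.0]]
force: [-0.2, -0.7, -1.5]
opening: 0.718
grasp_force: 30.0
```

Emit:
step_arm --pt "0 0 0.006 0 0 0 1" --pt "0 0 0.01 0 0 0 1" --pt "0 0 0.01 0 0 0 1"

```text
time_s: 12.62
position: [0.5425, 0.0038, 0.0708]
tcp_rot: [[-0.874, 0.486, -0.0], [0.486, 0.874, 0.0], [0.0, -0.0, -1.0]]
force: [0.2, -0.2, -1.9]
opening: 0.721
grasp_force: 30.0
```

Emit:
step_arm --pt "0 0 0.005 0 0 0 1" --pt "0 0 0.01 0 0 0 1" --pt "0 0 0.01 0 0 0 1"

```text
time_s: 12.87
position: [0.5425, 0.0038, 0.0678]
tcp_rot: [[-0.874, 0.486, -0.0], [0.486, 0.874, 0.0], [0.0, -0.0, -1.0]]
force: [-0.3, 0.4, -1.8]
opening: 0.716
grasp_force: 30.0
```

Emit:
step_arm --pt "0 0 0.004 0 0 0 1" --pt "0 0 0.008 0 0 0 1" --pt "0 0 0.008 0 0 0 1"

```text
time_s: 13.12
position: [0.5425, 0.0038, 0.0654]
tcp_rot: [[-0.874, 0.486, -0.0], [0.486, 0.874, 0.0], [0.0, -0.0, -1.0]]
force: [-0.7, 0.9, -0.8]
opening: 0.72
grasp_force: 30.0
```

Emit:
step_arm --pt "0 0 0.003 0 0 0 1" --pt "0 0 0.005 0 0 0 1" --pt "0 0 0.005 0 0 0 1"

```text
time_s: 13.37
position: [0.5426, 0.0037, 0.064]
tcp_rot: [[-0.874, 0.486, -0.0], [0.486, 0.874, 0.0], [0.0, -0.0, -1.0]]
force: [0.1, 0.4, -1.2]
opening: 0.716
grasp_force: 30.0
```

Emit:
step_arm --pt "0 0 0.003 0 0 0 1" --pt "0 0 0.006 0 0 0 1" --pt "0 0 0.006 0 0 0 1"

```text
time_s: 13.62
position: [0.5426, 0.0038, 0.0622]
tcp_rot: [[-0.874, 0.486, -0.0], [0.486, 0.874, 0.0], [0.0, -0.0, -1.0]]
force: [0.8, -0.9, -0.8]
opening: 0.719
grasp_force: 30.0
```

Emit:
step_arm --pt "0 0 0.003 0 0 0 1" --pt "0 0 0.006 0 0 0 1" --pt "0 0 0.006 0 0 0 1"

```text
time_s: 13.87
position: [0.5425, 0.0038, 0.0603]
tcp_rot: [[-0.874, 0.486, -0.0], [0.486, 0.874, 0.0], [0.0, -0.0, -1.0]]
force: [-0.4, 0.7, -0.2]
opening: 0.717
grasp_force: 30.0
```

Emit:
step_arm --pt "0 0 0 0 0 0 -1" --pt "0 0 0 0 0 0 -1" --pt "0 0 0 0 0 0 -1" --pt "0 0 0 0 0 0 -1" --pt "0 0 0 0 0 0 -1"

```text
time_s: 14.28
position: [0.5429, 0.0037, 0.0607]
tcp_rot: [[-0.874, 0.486, 0.0], [0.486, 0.874, -0.0], [-0.0, 0.0, -1.0]]
force: [1.0, -0.6, 0.8]
opening: 0.971
grasp_force: 0.0
```

Emit:
step_arm --pt "0 0 -0.08 0 0 0 -1" --pt "0 0 -0.2 0 0 0 -1" --pt "0 0 -0.32 0 0 0 -1" --pt "0 0 -0.4 0 0 0 -1" --pt "0 0 -0.4 0 0 0 -1"

```text
time_s: 14.7
position: [0.5464, 0.0032, 0.186]
tcp_rot: [[-0.874, 0.485, 0.011], [0.485, 0.874, -0.002], [-0.011, 0.004, -1.0]]
force: [0.2, 0.5, 0.2]
opening: 0.995
grasp_force: 0.0
```

```bash
python3 - <<'E'
from h import *
s=read_state(); np.save("pics/s7.npy",s,allow_pickle=True); print(np.round(s["position"],4),s["time_s"])
R=np.array(s["tcp_rot"]);p0=np.array(s["position"])
c=save("wrist","pics/w7.png"); T=W(c,s); im=cv2.imread("pics/w7.png").astype(int)
u,v=proj(c,(.5436,.0066,.07),T);print(u,v)
x0,y0=int(u)-60,int(v)-60;roi=im[y0:y0+120,x0:x0+120]
m=((roi.max(2)<100)).astype(np.uint8)
cv2.imwrite("pics/w7m.png",roi)
print(["".join(".#"[k] for k in r[::3]) for r in m[::6]].__str__().replace("', '","\n"))
go(.56,.236,.18,60.92)
E
```

```text
[0.5464 0.0032 0.186 ] 14.7
317.25161147615654 184.31171264536522
['........................................
........................................
........................................
.............##############.............
...........##################...........
.....##########################.........
.##################################.....
#####################################...
#####################.#################.
#################........###############
################.........###############
##################.......###############
#################......#################
###################...#################.
.##################...###############...
...################################.....
................########...##...........
........................................
........................................
........................................']
go [0.3322 0.7024 0.0112] [0.0028 0.0089 0.0009] j6 -72.4 azy 60.96[ WARN:0@1.103] global loadsave.cpp:1063 imwrite_ Unsupported depth image for selected encoder is fallbacked to CV_8U.
```

The mask shows an unbroken dark ring around the spindle: the disc is on the seat. Next is the collar.

Emit:
step_arm --pt "0.315 0.729 0 0 0 0 -1" --pt "0.315 0.729 0 0 0 0 -1" --pt "0.315 0.729 0 0 0 0 -1" --pt "0.315 0.729 0 0 0 0 -1" --pt "0.315 0.729 0.2 0 0 0 -1" --pt "0.315 0.729 0.2 0 0 0 -1" --pt "0.315 0.729 0.2 0 0 0 -1" --pt "0.315 0.729 0.2 0 0 0 -1"

```text
time_s: 15.42
position: [0.5631, 0.2424, 0.1164]
tcp_rot: [[-0.876, 0.482, -0.008], [0.482, 0.876, -0.002], [0.006, -0.005, -1.0]]
force: [0.1, -0.2, -0.6]
opening: 1.0
grasp_force: 0.0
```

Emit:
step_arm --pt "0 0 0 0 0 0 -1" --pt "0 0 0 0 0 0 -1"

```text
time_s: 15.58
position: [0.5665, 0.2395, 0.1208]
tcp_rot: [[-0.874, 0.486, 0.0], [0.486, 0.874, -0.001], [-0.0, -0.0, -1.0]]
force: [0.3, 0.2, 0.9]
opening: 1.0
grasp_force: 0.0
```

```bash
python3 - <<'E'
from h import *
s=read_state(); np.save("pics/s8.npy",s,allow_pickle=True); print(np.round(s["position"],4),np.round(s["tcp_rot"],3)[:,0],s["time_s"])
R=np.array(s["tcp_rot"]);p0=np.array(s["position"])
c=save("wrist","pics/w8.png"); T=W(c,s); im=cv2.imread("pics/w8.png")
u,v=proj(c,(.5705,.242,.02),T);print(u,v)
x0,y0=int(u)-60,int(v)-60;roi=im[y0:y0+120,x0:x0+120]
hsv=cv2.cvtColor(roi,cv2.COLOR_BGR2HSV)
m=((hsv[...,1]<45)&(hsv[...,2]>110)).astype(np.uint8)
n,l,st,ce=cv2.connectedComponentsWithStats(m)
for i in range(1,n):
    if st[i,4]>80: print(st[i],ce[i]+[x0,y0])
print("\n".join("".join(".#"[k] for k in r[::2]) for r in m[::4]))
E
```

```text
[0.5665 0.2395 0.1208] [-0.874  0.486 -0.   ] 15.5833
321.0597906114671 198.5244411850472
[ 37  38  48  49 957] [321.69801463 200.90909091]
............................................................
............................................................
............................................................
............................................................
............................................................
............................................................
............................................................
............................................................
............................................................
............................................................
....................................#.......................
.........................###############....................
......................######.....########...................
.....................####............#####..................
....................###................###..................
...................####................####..
[... 169 characters left out ...]
.......####..................
.....................#######.........####...................
......................########...######.....................
..........................###########.......................
............................................................
............................................................
............................................................
............................................................
............................................................
............................................................
............................................................
............................................................
```

```bash
python3 - <<'E'
from h import *
c=np.load("pics/w8.npy",allow_pickle=True).item(); s=np.load("pics/s8.npy",allow_pickle=True).item(); T=W(c,s)
R=np.array(s["tcp_rot"]);p0=np.array(s["position"])
g=lambda u,v:(R.T@(pt(c,u,v,.02,T)-p0)*1000).round(1)
for q in [(298,200),(346,200),(322,176.5),(322,225),(321.9,200.7)]: print(g(*q))
E
```

```text
[ -3.4 -13.7 100.8]
[ -3.4  23.5 100.8]
[ 15.2   4.8 100.8]
[-24.    5.  100.8]
[ -4.    4.8 100.8]
```

Emit:
step_arm --pt "-0.014 0.0103 0.1 0 0 0 -1" --pt "-0.014 0.0103 0.2 0 0 0 -1" --pt "-0.014 0.0103 0.3 0 0 0 -1" --pt "-0.014 0.0103 0.36 0 0 0 -1" --pt "-0.014 0.0103 0.392 0 0 0 -1" --pt "-0.014 0.0103 0.392 0 0 0 -1" --pt "-0.014 0.0103 0.392 0 0 0 1" --pt "-0.014 0.0103 0.392 0 0 0 1"

```text
time_s: 16.3
position: [0.573, 0.2413, 0.0048]
tcp_rot: [[-0.874, 0.486, 0.003], [0.486, 0.874, 0.001], [-0.003, 0.002, -1.0]]
force: [-0.1, -0.6, 0.6]
opening: 0.92
grasp_force: 0.0
```

Emit:
step_arm --pt "0 0 0 0 0 0 1" --pt "0 0 0 0 0 0 1" --pt "0 0 0 0 0 0 1" --pt "0 0 0 0 0 0 1" --pt "0 0 0 0 0 0 1" --pt "0 0 0 0 0 0 1" --pt "0 0 0 0 0 0 1"

```text
time_s: 16.88
position: [0.5714, 0.2415, 0.003]
tcp_rot: [[-0.874, 0.485, -0.0], [0.485, 0.874, -0.0], [0.0, -0.0, -1.0]]
force: [0.0, -0.1, 0.6]
opening: 0.426
grasp_force: 30.0
```

Emit:
step_arm --pt "0 0 -0.1 0 0 0 1" --pt "0 0 -0.22 0 0 0 1" --pt "0 0 -0.34 0 0 0 1" --pt "-0.04 -0.1 -0.44 0 0 0 1" --pt "-0.08 -0.2 -0.44 0 0 0 1"

```text
time_s: 17.3
position: [0.5675, 0.1792, 0.1409]
tcp_rot: [[-0.876, 0.482, 0.013], [0.482, 0.876, 0.002], [-0.01, 0.008, -1.0]]
force: [1.0, -0.3, -1.3]
opening: 0.429
grasp_force: 30.0
```

Emit:
step_arm --pt "-0.217 -0.538 0 0 0 0 1" --pt "-0.217 -0.538 0 0 0 0 1" --pt "-0.217 -0.538 0 0 0 0 1" --pt "-0.217 -0.538 0 0 0 0 1" --pt "-0.217 -0.538 0 0 0 0 1" --pt "-0.217 -0.538 0 0 0 0 1" --pt "-0.217 -0.538 0 0 0 0 1" --pt "-0.217 -0.538 0 0 0 0 1"

```text
time_s: 17.97
position: [0.5417, 0.006, 0.1348]
tcp_rot: [[-0.875, 0.485, -0.0], [0.485, 0.875, 0.001], [0.001, 0.0, -1.0]]
force: [-0.2, 0.6, -0.3]
opening: 0.433
grasp_force: 30.0
```

```bash
python3 - <<'E'
from h import *
s=read_state(); np.save("pics/s9.npy",s,allow_pickle=True)
print(s["opening"],s["grasp_force"],np.round(s["position"],4))
go(.5419,.0047,.135,60.92)
c=save("wrist","pics/w9.png"); im=cv2.imread("pics/w9.png")
cv2.imwrite("pics/w9c.png",cv2.resize(im[150:320,220:420],None,fx=3.5,fy=3.5,interpolation=cv2.INTER_CUBIC))
hsv=cv2.cvtColor(im[180:280,270:370],cv2.COLOR_BGR2HSV)
m=((hsv[...,1]<45)&(hsv[...,2]>110)).astype(np.uint8)
print("\n".join("".join(".#"[k] for k in r[::2]) for r in m[::4]))
E
```

```text
0.43337806251633876 29.99975547194481 [0.5417 0.006  0.1348]
go [-0.0026 -0.0036 -0.0006] [ 0.0005 -0.0008  0.0019] j6 -72.2 azy 61.01
............................................######
.............................................#####
..............................................####
..............................................####
.........................#.....................###
......................########.................###
...................############................###
.................###....########...............###
................################...............#.#
...................#############...............###
...................#############...............##.
..............#...#################...........####
...........#########################.........###.#
.................###################........#.#.##
..........#.#########################.............
........#.######...##############.........#.......
........#########....######.......................
.......#######....................................
........######...................###..............
............#########################.............
............########################..............
.............######################...............
...............###################................
..................#############...................
..................................................
```

Emit:
step_arm --pt "-0.0025 -0.0036 0.03 0 0 0 1" --pt "-0.0025 -0.0036 0.06 0 0 0 1" --pt "-0.0025 -0.0036 0.075 0 0 0 1" --pt "-0.0025 -0.0036 0.085 0 0 0 1" --pt "-0.0025 -0.0036 0.095 0 0 0 1" --pt "-0.0025 -0.0036 0.105 0 0 0 1" --pt "-0.0025 -0.0036 0.11 0 0 0 1" --pt "-0.0025 -0.0036 0.11 0 0 0 1"

```text
time_s: 18.68
position: [0.5418, 0.0034, 0.1016]
tcp_rot: [[-0.874, 0.486, -0.001], [0.486, 0.874, 0.0], [0.001, -0.0, -1.0]]
force: [0.8, 1.0, 0.2]
opening: 0.428
grasp_force: 30.0
```

Emit:
step_arm --pt "0 0 0.01 0 0 0 1" --pt "0 0 0.02 0 0 0 1" --pt "0 0 0.03 0 0 0 1" --pt "0 0 0.04 0 0 0 1" --pt "0 0 0.04 0 0 0 1"

```text
time_s: 19.1
position: [0.5414, 0.0036, 0.0892]
tcp_rot: [[-0.874, 0.486, -0.001], [0.486, 0.874, 0.0], [0.001, -0.0, -1.0]]
force: [-0.7, 1.6, -1.9]
opening: 0.43
grasp_force: 30.0
```

Emit:
step_arm --pt "0 0 0.01 0 0 0 1" --pt "0 0 0.018 0 0 0 1" --pt "0 0 0.026 0 0 0 1" --pt "0 0 0.026 0 0 0 1"

```text
time_s: 19.43
position: [0.5415, 0.0036, 0.0816]
tcp_rot: [[-0.874, 0.486, -0.001], [0.486, 0.874, 0.0], [0.001, -0.0, -1.0]]
force: [-0.8, 1.3, -1.4]
opening: 0.43
grasp_force: 30.0
```

Emit:
step_arm --pt "0 0.003 0.002 0 0 0 1" --pt "0 0.003 0.01 0 0 0 1" --pt "0 0.003 0.015 0 0 0 1" --pt "0 0.003 0.015 0 0 0 1"

```text
time_s: 19.77
position: [0.5425, 0.0041, 0.0774]
tcp_rot: [[-0.874, 0.486, 0.0], [0.486, 0.874, -0.0], [-0.0, -0.0, -1.0]]
force: [-1.2, 1.4, -0.3]
opening: 0.432
grasp_force: 30.0
```

Emit:
step_arm --pt "0 0 0.004 0 0 0 1" --pt "0 0 0.008 0 0 0 1" --pt "0 0 0.008 0 0 0 1"

```text
time_s: 20.02
position: [0.5427, 0.004, 0.0751]
tcp_rot: [[-0.874, 0.486, 0.001], [0.486, 0.874, -0.0], [-0.001, 0.0, -1.0]]
force: [-1.2, 0.4, -1.1]
opening: 0.427
grasp_force: 30.0
```

Emit:
step_arm --pt "0 0 0.003 0 0 0 1" --pt "0 0 0.005 0 0 0 1" --pt "0 0 0.005 0 0 0 1"

```text
time_s: 20.27
position: [0.5426, 0.0041, 0.0737]
tcp_rot: [[-0.874, 0.486, 0.0], [0.486, 0.874, -0.0], [-0.0, 0.0, -1.0]]
force: [-0.4, 0.4, -0.8]
opening: 0.431
grasp_force: 30.0
```

Emit:
step_arm --pt "0 0 0 0 0 0 -1" --pt "0 0 0 0 0 0 -1" --pt "0 0 0 0 0 0 -1" --pt "0 0 0 0 0 0 -1" --pt "0 0 0 0 0 0 -1" --pt "0 0 0 0 0 0 -1"

```text
time_s: 20.77
position: [0.5426, 0.0041, 0.0738]
tcp_rot: [[-0.874, 0.486, 0.0], [0.486, 0.874, -0.0], [-0.0, 0.0, -1.0]]
force: [-0.4, 0.0, 0.1]
opening: 0.8
grasp_force: 0.0
```

Emit:
step_arm --pt "0 0 -0.08 0 0 0 -1" --pt "0 0 -0.2 0 0 0 -1" --pt "0 0 -0.3 0 0 0 -1" --pt "0 0 -0.35 0 0 0 -1" --pt "0 0 -0.35 0 0 0 -1" --pt "0 0 -0.35 0 0 0 -1"

```text
time_s: 21.27
position: [0.5428, 0.0041, 0.1794]
tcp_rot: [[-0.874, 0.486, 0.002], [0.486, 0.874, -0.0], [-0.002, 0.001, -1.0]]
force: [-0.4, -1.0, -0.5]
opening: 0.999
grasp_force: 0.0
```

```bash
python3 - <<'E'
from h import *
s=read_state(); np.save("pics/s10.npy",s,allow_pickle=True); print(np.round(s["position"],4),s["time_s"])
R=np.array(s["tcp_rot"]);p0=np.array(s["position"])
c=save("wrist","pics/w10.png"); T=W(c,s); im=cv2.imread("pics/w10.png")
u,v=proj(c,(.5436,.0066,.09),T);print(u,v)
x0,y0=int(u)-40,int(v)-60;roi=im[y0:y0+110,x0:x0+80]
g=cv2.cvtColor(roi,cv2.COLOR_BGR2GRAY)
print("\n".join("".join(" .:-=+*#%@"[k//26] for k in r[::2]) for r in g[::4]))
go(.4515,.2535,.13,81)
E
```

```text
[0.5428 0.0041 0.1794] 21.2667
319.02538493271555 199.01863025977318
========================================
========================================
===========-:::::::::::::::-============
======--:::::::::::::::::::::::-========
==-==-:.:::..:::::::::::::.::::::-======
:::::....::::::::::::::::::::::::::-====
:::...::::::::::::::::::::::::::::::----
::..::::::::::::::::::::::::::::::::::--
:..:::::::::::::::::--:::::::::::::-::--
:.:::::::::::-------======-::::::::::::-
::::::....:---+*########*+++-::::::::::-
:........:-*###***++++***#%#+=:::::::::-
........:=**=+========---+*###+::::::::-
.......:*##*-:===+++++--:::+*##=:::::::-
.......-*##-:::::=++++-::::.+*##:::::::-
.......+*#*:.:::-=++++=::::.-*##:::::::-
:......+*#*::.:=+=++++=::..:=*##::::::--
:......-*##=:=-:.-+++++.:-:-+*#*:::::---
:::.....=*##=:-==-+++++-::-***+:::::----
::::.....:**#*-:--+++++:-+*##+:::::-----
::::::.....=+**###*********=:::::-------
:::::::::..:::-+******++-:::::----------
------=-===---:::::::::::------------===
====--==================================
==------================================
-------=================================
------======-===========================
=-=---======-===========================
go [0.6662 0.5802 0.1612] [-2.000e-04 -1.100e-03 -4.455e-01] j6 -72.3 azy 60.95
```

The ASCII view shows a bright collar ring concentric with the bar on top of the dark disc. Now the cap.

Emit:
step_arm --pt "0.666 0.58 0 0 0 -0.445 -1" --pt "0.666 0.58 0 0 0 -0.445 -1" --pt "0.666 0.58 0 0 0 -0.445 -1" --pt "0.666 0.58 0 0 0 -0.445 -1" --pt "0.666 0.58 0.18 0 0 -0.445 -1" --pt "0.666 0.58 0.18 0 0 -0.445 -1" --pt "0.666 0.58 0.18 0 0 -0.445 -1" --pt "0.666 0.58 0.18 0 0 -0.445 -1"

```text
time_s: 21.98
position: [0.4463, 0.2559, 0.1203]
tcp_rot: [[-0.988, 0.152, -0.011], [0.152, 0.988, -0.002], [0.01, -0.003, -1.0]]
force: [-0.0, -0.1, -0.6]
opening: 1.0
grasp_force: 0.0
```

Emit:
step_arm --pt "0 0 0 0 0 0 -1" --pt "0 0 0 0 0 0 -1" --pt "0 0 0 0 0 0 -1"

```text
time_s: 22.23
position: [0.4528, 0.2524, 0.1246]
tcp_rot: [[-0.987, 0.158, 0.0], [0.158, 0.987, -0.0], [-0.0, -0.0, -1.0]]
force: [1.3, -0.7, 0.2]
opening: 1.001
grasp_force: 0.0
```

```bash
cat > cap.py <<'E'
from h import *
s=read_state(); np.save("pics/s11.npy",s,allow_pickle=True); print(np.round(s["position"],4),np.round(s["tcp_rot"],3)[:,0],s["time_s"],s["opening"])
R=np.array(s["tcp_rot"]);p0=np.array(s["position"])
c=save("wrist","pics/w11.png"); T=W(c,s); im=cv2.imread("pics/w11.png")
u,v=proj(c,(.4515,.2535,.013),T);print(u,v)
x0,y0=int(u)-70,int(v)-70;roi=im[y0:y0+140,x0:x0+140]
hsv=cv2.cvtColor(roi,cv2.COLOR_BGR2HSV)
m=((hsv[...,1]<50)&(hsv[...,2]>90)).astype(np.uint8)
m=cv2.morphologyEx(m,cv2.MORPH_OPEN,np.ones((3,3)))
print("\n".join("".join(".#"[k] for k in r[::2]) for r in m[::4]))
n,l,st,ce=cv2.connectedComponentsWithStats(m); i=1+np.argmax(st[1:,4])
ct=max(cv2.findContours((l==i).astype(np.uint8),cv2.RETR_EXTERNAL,cv2.CHAIN_APPROX_NONE)[0],key=cv2.contourArea)[:,0]+[x0,y0]
Q=np.array([(R.T@(pt(c,a,b,.013,T)-p0))[:2]*1000 for a,b in ct],np.float32)
print(cv2.minAreaRect(Q))
E
python3 cap.py
```

```text
[0.4528 0.2524 0.1246] [-0.987  0.158 -0.   ] 22.2333 1.001136804203537
317.32036614859766 189.79417732303475
......................................................................
......................................................................
......................................................................
......................................................................
......................................................................
......................................................................
......................................................................
......................................................................
......................................................................
.........................########################.....................
.....................############################.....................
.....................############################.....................
.....................############################.....................
.....................############################..................
[... 897 characters left out ...]
#########....................
........................###########...................................
......................................................................
......................................................................
......................................................................
......................................................................
......................................................................
......................................................................
......................................................................
((0.31598854064941406, 1.2072868347167969), (44.11265182495117, 60.50815200805664), 86.51496124267578)
```

Emit:
step_arm --pt "0.001 -0.002 0.1 0 0 -0.078 -1" --pt "0.001 -0.002 0.2 0 0 -0.078 -1" --pt "0.001 -0.002 0.3 0 0 -0.078 -1" --pt "0.001 -0.002 0.37 0 0 -0.078 -1" --pt "0.001 -0.002 0.412 0 0 -0.078 -1" --pt "0.001 -0.002 0.412 0 0 -0.078 -1" --pt "0.001 -0.002 0.412 0 0 -0.078 -1" --pt "0.001 -0.002 0.412 0 0 -0.078 1"

```text
time_s: 22.95
position: [0.453, 0.2524, 0.0021]
tcp_rot: [[-0.995, 0.097, 0.002], [0.097, 0.995, 0.001], [-0.002, 0.001, -1.0]]
force: [0.7, 0.1, 0.1]
opening: 0.972
grasp_force: 0.0
```

Emit:
step_arm --pt "0 0 0 0 0 0 1" --pt "0 0 0 0 0 0 1" --pt "0 0 0 0 0 0 1" --pt "0 0 0 0 0 0 1" --pt "0 0 0 0 0 0 1" --pt "0 0 0 0 0 0 1" --pt "0 0 0 0 0 0 1"

```text
time_s: 23.53
position: [0.4518, 0.2528, 0.0013]
tcp_rot: [[-0.995, 0.096, 0.0], [0.096, 0.995, 0.0], [-0.0, 0.0, -1.0]]
force: [0.1, 0.1, 1.7]
opening: 0.499
grasp_force: 30.0
```

```bash
python3 - <<'E'
from h import *
s=read_state();print(s["opening"],s["grasp_force"],np.round(s["position"],4),np.round(s["tcp_rot"],3)[:,0])
a=np.load("pics/s11.npy",allow_pickle=True).item(); P=np.array(a["position"])+np.array(a["tcp_rot"])@[.0003,-.0006,0]
print("cap rel", np.array(s["tcp_rot"]).T@(P-s["position"]))
# spindle incl. wrist-cam refinement from w10 not used
go(.5424,.0045,.13,63.2)
E
```

```text
0.49924484925078794 30.003512240946293 [0.4518 0.2528 0.0013] [-0.995  0.096 -0.   ]
cap rel [-0.00071872 -0.00090973 -0.12333032]
go [-0.38   -0.7949 -0.4291] [2.000e-04 2.000e-04 4.731e-01] j6 -67.6 azy 84.49
```

Emit:
step_arm --pt "0 0 -0.1 0 0 0 1" --pt "0 0 -0.22 0 0 0 1" --pt "0 0 -0.34 0 0 0 1" --pt "-0.04 -0.09 -0.43 0 0 0 1" --pt "-0.08 -0.18 -0.43 0 0 0 1"

```text
time_s: 23.95
position: [0.4736, 0.198, 0.1351]
tcp_rot: [[-0.996, 0.092, 0.01], [0.092, 0.996, 0.002], [-0.01, 0.003, -1.0]]
force: [1.5, -1.0, -1.1]
opening: 0.498
grasp_force: 30.0
```

Emit:
step_arm --pt "-0.298 -0.614 0 0 0 0.473 1" --pt "-0.298 -0.614 0 0 0 0.473 1" --pt "-0.298 -0.614 0 0 0 0.473 1" --pt "-0.298 -0.614 0 0 0 0.473 1" --pt "-0.298 -0.614 0 0 0 0.473 1" --pt "-0.298 -0.614 0 0 0 0.473 1" --pt "-0.298 -0.614 0 0 0 0.473 1" --pt "-0.298 -0.614 0 0 0 0.473 1"

```text
time_s: 24.62
position: [0.5407, 0.0049, 0.1296]
tcp_rot: [[-0.892, 0.452, -0.002], [0.452, 0.892, 0.001], [0.002, -0.0, -1.0]]
force: [0.1, 0.1, -1.4]
opening: 0.497
grasp_force: 30.0
```

```bash
python3 - <<'E'
from h import *
s=read_state(); np.save("pics/s12.npy",s,allow_pickle=True)
print(s["opening"],s["grasp_force"],np.round(s["position"],4),np.round(s["force"],1))
go(.5418,.0048,.13,63.2)
c=save("wrist","pics/w12.png"); im=cv2.imread("pics/w12.png")
cv2.imwrite("pics/w12c.png",cv2.resize(im[170:320,240:400],None,fx=4.5,fy=4,interpolation=cv2.INTER_CUBIC))
E
```

```text
0.49691650006540344 29.99992746859789 [0.5407 0.0049 0.1296] [ 0.1  0.1 -1.4]
go [-0.0033  0.0012 -0.0012] [-0.0003 -0.003  -0.0013] j6 -74.5 azy 63.14
```

View pics/w12c.png

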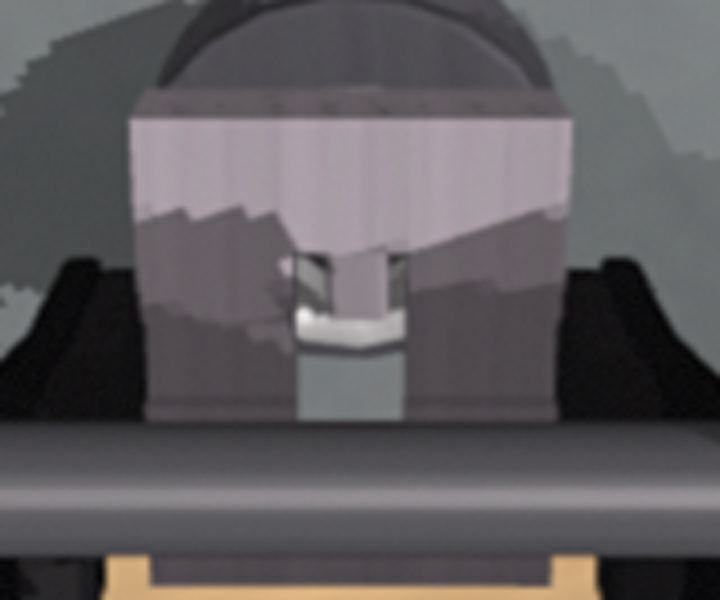

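The last view shows the cap square to the bar. The slot spans crop u 297–405 with its far edge at v≈252, and the bar spans u 332–388 with its near end at v≈319.

```bash
python3 - <<'E'
from h import *
c=np.load("pics/w12.npy",allow_pickle=True).item(); s=np.load("pics/s12.npy",allow_pickle=True).item(); T=W(c,s)
R=np.array(s["tcp_rot"]);p0=np.array(s["position"])
def g(a,b,z): return (R.T@(pt(c,240+a/4.5,170+b/4,z,T)-p0)*1000).round(1)
zt=p0[2]+.0117
for q in [(297,350),(405,350),(351,252),(130,119),(573,119)]: print("cap",g(*q,zt))
for z in (.098,.101,.104): print("bar",z,g(332,319,z),g(388,319,z))
E
```

```text
cap [  1.   -4.  -11.7]
cap [  1.    7.3 -11.7]
cap [ 13.3   1.7 -11.7]
cap [ 29.3 -20.4 -11.6]
cap [ 29.3  23.8 -11.6]
bar 0.098 [-14.3  -0.8  31.6] [-14.3   6.6  31.6]
bar 0.101 [-13.   -0.8  28.6] [-13.    6.5  28.6]
bar 0.104 [-11.7  -0.8  25.6] [-11.7   6.5  25.6]
```

Emit:
step_arm --pt "-0.002 0.0032 0.02 0 0 0 1" --pt "-0.002 0.0032 0.045 0 0 0 1" --pt "-0.002 0.0032 0.06 0 0 0 1" --pt "-0.002 0.0032 0.07 0 0 0 1" --pt "-0.002 0.0032 0.08 0 0 0 1" --pt "-0.002 0.0032 0.09 0 0 0 1" --pt "-0.002 0.0032 0.09 0 0 0 1"

```text
time_s: 25.25
position: [0.5424, 0.0055, 0.1024]
tcp_rot: [[-0.893, 0.451, -0.001], [0.451, 0.893, 0.0], [0.001, -0.0, -1.0]]
force: [-0.9, 0.2, -0.6]
opening: 0.501
grasp_force: 30.0
```

Emit:
step_arm --pt "0 0 0.007 0 0 0 1" --pt "0 0 0.014 0 0 0 1" --pt "0 0 0.021 0 0 0 1" --pt "0 0 0.028 0 0 0 1" --pt "0 0 0.028 0 0 0 1"

```text
time_s: 25.67
position: [0.5425, 0.0053, 0.0944]
tcp_rot: [[-0.893, 0.451, -0.001], [0.451, 0.893, 0.0], [0.001, -0.0, -1.0]]
force: [0.3, 0.1, -1.1]
opening: 0.502
grasp_force: 30.0
```

Emit:
step_arm --pt "0 0 0.005 0 0 0 1" --pt "0 0 0.01 0 0 0 1" --pt "0 0 0.01 0 0 0 1"

```text
time_s: 25.92
position: [0.5426, 0.0054, 0.0915]
tcp_rot: [[-0.893, 0.451, -0.0], [0.451, 0.893, 0.0], [0.0, -0.0, -1.0]]
force: [0.1, -0.7, -0.7]
opening: 0.498
grasp_force: 30.0
```

Emit:
step_arm --pt "0 0 0.005 0 0 0 1" --pt "0 0 0.01 0 0 0 1" --pt "0 0 0.01 0 0 0 1"

```text
time_s: 26.17
position: [0.5428, 0.0053, 0.0889]
tcp_rot: [[-0.893, 0.451, 0.0], [0.451, 0.893, -0.0], [-0.0, 0.0, -1.0]]
force: [-1.1, 0.9, 3.8]
opening: 0.498
grasp_force: 30.0
```

Emit:
step_arm --pt "0 0 0.003 0 0 0 1" --pt "0 0 0.006 0 0 0 1" --pt "0 0 0.006 0 0 0 1"

```text
time_s: 26.42
position: [0.5428, 0.0053, 0.0871]
tcp_rot: [[-0.893, 0.451, 0.0], [0.451, 0.893, -0.0], [-0.0, 0.0, -1.0]]
force: [-0.8, -0.1, 4.6]
opening: 0.498
grasp_force: 30.0
```

Emit:
step_arm --pt "0 0 0.002 0 0 0 1" --pt "0 0 0.004 0 0 0 1" --pt "0 0 0.004 0 0 0 1"

```text
time_s: 26.67
position: [0.5428, 0.0053, 0.0858]
tcp_rot: [[-0.893, 0.451, 0.0], [0.451, 0.893, -0.0], [-0.0, 0.0, -1.0]]
force: [-1.0, 0.5, 4.7]
opening: 0.5
grasp_force: 30.0
```

Emit:
step_arm --pt "0 0 0.002 0 0 0 1" --pt "0 0 0.004 0 0 0 1" --pt "0 0 0.004 0 0 0 1"

```text
time_s: 26.92
position: [0.5429, 0.0053, 0.0847]
tcp_rot: [[-0.893, 0.451, 0.0], [0.451, 0.893, -0.0], [-0.0, 0.0, -1.0]]
force: [-1.6, 0.8, 6.2]
opening: 0.498
grasp_force: 30.0
```

Emit:
step_arm --pt "0 0 0.002 0 0 0 1" --pt "0 0 0.0035 0 0 0 1" --pt "0 0 0.0035 0 0 0 1"

```text
time_s: 27.17
position: [0.5429, 0.0053, 0.0838]
tcp_rot: [[-0.893, 0.451, 0.0], [0.451, 0.893, -0.0], [-0.0, 0.0, -1.0]]
force: [-1.0, 0.8, 7.1]
opening: 0.502
grasp_force: 30.0
```

Emit:
step_arm --pt "0 0 0.002 0 0 0 1" --pt "0 0 0.0035 0 0 0 1" --pt "0 0 0.0035 0 0 0 1"

```text
time_s: 27.42
position: [0.5429, 0.0053, 0.0828]
tcp_rot: [[-0.893, 0.451, 0.0], [0.451, 0.893, -0.0], [-0.0, 0.0, -1.0]]
force: [-1.3, 0.2, 7.1]
opening: 0.497
grasp_force: 30.0
```

Emit:
step_arm --pt "0 0 0.002 0 0 0 1" --pt "0 0 0.0035 0 0 0 1" --pt "0 0 0.0035 0 0 0 1"

```text
time_s: 27.67
position: [0.5429, 0.0053, 0.0819]
tcp_rot: [[-0.893, 0.451, 0.0], [0.451, 0.893, -0.0], [-0.0, 0.0, -1.0]]
force: [-2.2, -0.4, 7.6]
opening: 0.499
grasp_force: 30.0
```

Emit:
step_arm --pt "0 0 0.0015 0 0 0 1" --pt "0 0 0.003 0 0 0 1" --pt "0 0 0.003 0 0 0 1"

```text
time_s: 27.92
position: [0.5429, 0.0053, 0.081]
tcp_rot: [[-0.893, 0.451, 0.0], [0.451, 0.893, -0.0], [-0.0, 0.0, -1.0]]
force: [-2.0, 0.6, 8.2]
opening: 0.498
grasp_force: 30.0
```

Emit:
step_arm --pt "0 0 0.0015 0 0 0 1" --pt "0 0 0.003 0 0 0 1" --pt "0 0 0.003 0 0 0 1"

```text
time_s: 28.17
position: [0.5429, 0.0053, 0.0802]
tcp_rot: [[-0.893, 0.451, 0.0], [0.451, 0.893, -0.0], [-0.0, 0.0, -1.0]]
force: [-1.5, 0.2, 9.0]
opening: 0.501
grasp_force: 30.0
```

Emit:
step_arm --pt "0 0 0.0015 0 0 0 1" --pt "0 0 0.003 0 0 0 1" --pt "0 0 0.003 0 0 0 1"

```text
time_s: 28.42
position: [0.5429, 0.0053, 0.0794]
tcp_rot: [[-0.893, 0.451, 0.0], [0.451, 0.893, -0.0], [-0.0, 0.0, -1.0]]
force: [-2.5, 0.4, 9.6]
opening: 0.499
grasp_force: 30.0
```

Emit:
step_arm --pt "0 0 0.0015 0 0 0 1" --pt "0 0 0.0025 0 0 0 1" --pt "0 0 0.0025 0 0 0 1"

```text
time_s: 28.67
position: [0.5429, 0.0053, 0.0788]
tcp_rot: [[-0.893, 0.451, 0.001], [0.451, 0.893, -0.0], [-0.001, 0.0, -1.0]]
force: [-2.7, 0.7, 9.7]
opening: 0.499
grasp_force: 30.0
```

Emit:
step_arm --pt "0.002 -0.001 0.001 0 0 0 1" --pt "0.002 -0.001 0.0025 0 0 0 1" --pt "0.002 -0.001 0.0025 0 0 0 1"

```text
time_s: 28.92
position: [0.5429, 0.0053, 0.0786]
tcp_rot: [[-0.893, 0.451, 0.002], [0.451, 0.893, -0.0], [-0.002, 0.001, -1.0]]
force: [-2.7, 0.3, 13.0]
opening: 0.5
grasp_force: 30.0
```

Emit:
step_arm --pt "0 0 0.0015 0 0 0 1" --pt "0 0 0.0025 0 0 0 1" --pt "0 0 0.0025 0 0 0 1"

```text
time_s: 29.17
position: [0.5429, 0.0053, 0.0785]
tcp_rot: [[-0.893, 0.451, 0.002], [0.451, 0.893, -0.0], [-0.002, 0.001, -1.0]]
force: [-3.5, 1.0, 16.9]
opening: 0.503
grasp_force: 30.0
```

The force rises from 9.7 to 17 N while z stays at 78.5 mm, so the cap has met the post. I'll ease off slightly and start the turn.

Emit:
step_arm --pt "0 0 -0.0025 0 0 0 1" --pt "0 0 -0.0025 0 0 0.06 1" --pt "0 0 -0.0025 0 0 0.14 1" --pt "0 0 -0.0025 0 0 0.22 1" --pt "0 0 -0.0025 0 0 0.22 1"

```text
time_s: 29.58
position: [0.5437, 0.0051, 0.0786]
tcp_rot: [[-0.801, 0.599, 0.004], [0.599, 0.801, -0.001], [-0.004, 0.002, -1.0]]
force: [-0.7, 0.4, 11.5]
opening: 0.5
grasp_force: 30.0
```

Emit:
step_arm --pt "0 0 0 0 0 0.06 1" --pt "0 0 0 0 0 0.14 1" --pt "0 0 0 0 0 0.22 1" --pt "0 0 0 0 0 0.22 1"

```text
time_s: 29.92
position: [0.5442, 0.0049, 0.0786]
tcp_rot: [[-0.686, 0.728, 0.005], [0.728, 0.686, -0.001], [-0.004, 0.003, -1.0]]
force: [-0.5, 0.6, 9.6]
opening: 0.495
grasp_force: 30.0
```

```bash
python3 - <<'E'
from h import *
s=read_state(); print(np.round(s["force"],1),np.round(s["moment"],2),s["joint_positions"][5])
E
```

```text
[-0.5  0.6  9.6] [-0.14  0.14 -0.03] -54.53691465829302
```

Emit:
step_arm --pt "0 0 0.001 0 0 0.12 1" --pt "0 0 0.001 0 0 0.24 1" --pt "0 0 0.001 0 0 0.36 1" --pt "0 0 0.001 0 0 0.48 1" --pt "0 0 0.001 0 0 0.6 1" --pt "0 0 0.001 0 0 0.6 1"

```text
time_s: 30.42
position: [0.5448, 0.0045, 0.0786]
tcp_rot: [[-0.28, 0.96, 0.006], [0.96, 0.28, -0.002], [-0.003, 0.005, -1.0]]
force: [-0.5, -1.4, 12.0]
opening: 0.498
grasp_force: 30.0
```

Emit:
step_arm --pt "0 0 0 0 0 0.12 1" --pt "0 0 0 0 0 0.24 1" --pt "0 0 0 0 0 0.36 1" --pt "0 0 0 0 0 0.48 1" --pt "0 0 0 0 0 0.6 1" --pt "0 0 0 0 0 0.6 1"

```text
time_s: 30.92
position: [0.5446, 0.0044, 0.0786]
tcp_rot: [[0.187, 0.982, 0.006], [0.982, -0.187, -0.002], [-0.001, 0.006, -1.0]]
force: [-0.6, -1.0, 11.7]
opening: 0.5
grasp_force: 30.0
```

```bash
python3 - <<'E'
from h import *
s=read_state(); print(np.round(s["force"],1),np.round(s["moment"],2),s["joint_positions"][5])
go(.543,.0052,.0785,-26.8)
E
```

```text
[-0.6 -1.  11.7] [-0.32  0.22 -0.09] -0.4684136313855415
go [ 0.0016 -0.0057  0.0004] [ 7.500e-03 -2.000e-04  3.562e-01] j6 -0.5 azy -10.77
```

Emit:
step_arm --pt "0 0 0 0 0 0.12 1" --pt "0 0 0 0 0 0.24 1" --pt "0 0 0 0 0 0.356 1" --pt "0 0 0 0 0 0.356 1" --pt "0 0 0 0 0 0.356 1"

```text
time_s: 31.33
position: [0.5447, 0.0045, 0.0786]
tcp_rot: [[0.448, 0.894, 0.006], [0.894, -0.448, -0.002], [0.001, 0.006, -1.0]]
force: [-0.2, -0.8, 12.4]
opening: 0.497
grasp_force: 30.0
```

Emit:
step_arm --pt "0 0 -0.003 0 0 0 1" --pt "0 0 -0.006 0 0 0 1" --pt "0 0 -0.008 0 0 0 1" --pt "0 0 -0.008 0 0 0 1"

```text
time_s: 31.67
position: [0.5446, 0.0045, 0.0807]
tcp_rot: [[0.448, 0.894, 0.006], [0.894, -0.448, -0.001], [0.001, 0.006, -1.0]]
force: [0.7, -1.2, 8.4]
opening: 0.496
grasp_force: 30.0
```

Emit:
step_arm --pt "0 0 -0.003 0 0 0 1" --pt "0 0 -0.006 0 0 0 1" --pt "0 0 -0.006 0 0 0 1"

```text
time_s: 31.92
position: [0.5446, 0.0045, 0.0823]
tcp_rot: [[0.448, 0.894, 0.005], [0.894, -0.448, -0.001], [0.001, 0.006, -1.0]]
force: [1.0, -1.3, 7.8]
opening: 0.501
grasp_force: 30.0
```

Emit:
step_arm --pt "0 0 -0.002 0 0 0 1" --pt "0 0 -0.003 0 0 0 1" --pt "0 0 -0.003 0 0 0 1"

```text
time_s: 32.17
position: [0.5446, 0.0045, 0.0831]
tcp_rot: [[0.448, 0.894, 0.006], [0.894, -0.448, -0.001], [0.001, 0.006, -1.0]]
force: [1.2, -1.8, 7.6]
opening: 0.499
grasp_force: 30.0
```

Emit:
step_arm --pt "0 0 -0.002 0 0 0 1" --pt "0 0 -0.003 0 0 0 1" --pt "0 0 -0.003 0 0 0 1"

```text
time_s: 32.42
position: [0.5445, 0.0045, 0.0832]
tcp_rot: [[0.448, 0.894, 0.005], [0.894, -0.448, -0.001], [0.001, 0.005, -1.0]]
force: [3.8, -1.6, 2.6]
opening: 0.5
grasp_force: 30.0
```

The cap rose 4.6 mm and stopped with the load coming off the tool, which matches the bar sitting in the groove. I'll let go and retreat.

Emit:
step_arm --pt "0 0 0 0 0 0 -1" --pt "0 0 0 0 0 0 -1" --pt "0 0 0 0 0 0 -1" --pt "0 0 0 0 0 0 -1" --pt "0 0 0 0 0 0 -1" --pt "0 0 0 0 0 0 -1" --pt "0 0 0 0 0 0 -1"

```text
time_s: 33.0
position: [0.5415, 0.0056, 0.0826]
tcp_rot: [[0.448, 0.894, -0.001], [0.894, -0.448, 0.0], [-0.0, -0.001, -1.0]]
force: [0.6, -0.2, 0.1]
opening: 0.939
grasp_force: 0.0
```

Emit:
step_arm --pt "0 0 -0.06 0 0 0 -1" --pt "0 0 -0.15 0 0 0 -1" --pt "0 0 -0.25 0 0 0 -1" --pt "0 0 -0.33 0 0 0 -1" --pt "0 0 -0.33 0 0 0 -1" --pt "0 0 -0.33 0 0 0 -1"

```text
time_s: 33.5
position: [0.5429, 0.0052, 0.1833]
tcp_rot: [[0.448, 0.894, 0.003], [0.894, -0.448, -0.001], [0.001, 0.003, -1.0]]
force: [0.8, 1.0, -1.1]
opening: 0.999
grasp_force: 0.0
```

```bash
python3 - <<'E'
from h import *
s=read_state(); np.save("pics/s20.npy",s,allow_pickle=True); print(np.round(s["position"],4),s["time_s"])
R=np.array(s["tcp_rot"]);p0=np.array(s["position"])
c=save("wrist","pics/w20.png"); T=W(c,s); im=cv2.imread("pics/w20.png")
u,v=proj(c,(.543,.0055,.095),T);print(u,v)
x0,y0=int(u)-60,int(v)-60;roi=im[y0:y0+120,x0:x0+120]
g=cv2.cvtColor(roi,cv2.COLOR_BGR2GRAY)
print("\n".join("".join(" .:-=+*#%@"[k//26] for k in r[::2]) for r in g[::4]))
E
```

```text
[0.5429 0.0052 0.1833] 33.5
316.0822454598968 202.92825967241234
=======================----------------------------------===
=====================--------:::---------------------------=
===================---:::::::::::::::::-------------------==
===============-=--::::::::::::::::::::::::-----------------
=========-=====--------------------------------------------=
=========--===-:-++++++++++++++++++++++++++++++=----------==
===-=========-::-++++++++++++++++++++++++++++++=----------==
==----======-:::-++++++++++++++++++++++++++++++-:---------==
============-:::-++++++++++++++++++++++++++++++-:--------===
===========-::::-++++++++++++++++++++++++++++++:.:------====
======-====-::::-++++++++++++=======+++++++++++:.:--=-======
===========-:::::+++++++++++::::::::+++++++++++:..-=-====-==
===========-:::::+++++++++++:::::::-+++++++++++:..-=====--=-
===========-:::::===--=-----::--::--=---=======...-===--=---
============:::::=++=+===================+++=+=..:-=-==-----
==========-=-::::=++++=+++++++++++++++=-++++++=..::-====-==-
=============-:::======+++++++++++++++=-======-.::::-=----==
==============-::=++++=--=+-::::::::-+++++++++=:::::--------
================:=++++++++++::::::::++++++++++=:::::--------
=================+++++++++++-=======++++++++++=:::::--------
=================+++++++++++++++++++++++++++++=:::::--------
=================+++++++++++++++++++++++++++++=:::::--------
==================++++++++++++++++++++++++++++=:::::--------
==================++++++++++++++++++++++++++++=:::::--------
==================+++++++++++++++=++++++++=+=+-::::---------
==========================-::::::::::::::::::::::::---------
=======================-==::::::::::::::::::::::::::--------
=====================--=---::::::::::::::::::::::::---------
------------------------------------------------------------
------------------------------------------------------------
```

The check shows the bar lying across the slot, square in the groove. The cap is level and within about 2 mm of centre, and the gripper is clear.

```bash
python3 -c "
from rig import *
print(hand_in())"
```

```text
the job is handed in; nothing more can be done
None
```

The lap is made up and handed in at about 33.5 s: disc and collar are on the spindle, and the cap is locked under the cross-bar. The interface returned no verdict; my last wrist-camera picture showed the bar square in the groove and the gripper clear.

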